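# Change the label roll in the dispenser

## Robot

A 6-joint arm with a two-finger parallel gripper is mounted at the origin on a cart in front of the work surface, level with it; the furniture and walls round the work are solid. World frame = base frame: x ahead of the robot, y to its left, z up, the work surface at z = 0. Lengths are in mm, angles in rad, forces in N, time in s.
With the tool pointing down it reaches from about 250 to 775 mm from the base axis. Payload 4 kg.
Tool frame: the origin (TCP) lies at the very end of the fingers, on their centre line; the grasp point (between the pads) lies 19 mm behind it; z points along the fingers, y is the line along which they close (so a half turn about z gives the same grasp; the last joint's range is limited). The gripper opens to 85 mm and grips with 20 to 120 N. Pads are 22 mm wide; open, the fingers measure 114 mm over their backs; the gripper's body (76 mm by 85 mm) begins 54 mm behind the grasp point. The pads swing forward as they close: fully open they stand 13 mm farther back than shut.
Start: joints at [1.202, 0.087, 1.371, -0, 1.684, -0.103], TCP at [144.483, 530.7, 231.341] pointing down, gripper open.
Joint ranges: [-3.1, 3.1], [-0.76, 2.03], [0.27, 2.55], [-1.08, 4.22], [0.17, 2.65], [-2.57, 2.57]. Speed limits (rad/s): [2.79, 2.79, 3.14, 3.14, 3.14, 3.14].

## Interface

Orientations are given as [roll, pitch, yaw] about the fixed x, y, z axes, in that order (R = Rz(yaw) Ry(pitch) Rx(roll)).
In Python, from cell import monitor, viewer, workorder gives the robot as it stands.
- The arm moves only by the tool step_arm, never from a script. Its argument "series" is a list that holds one entry, the list of rows, each a list of 5 numbers: the shift along the tool's x, y, z in m, then the turn about the tool's z in degrees, then the finger opening in m, from 0 to 0.0854. In form: [[[dx, dy, dz, yaw, hand], ...]]. A call has 1 to 10 rows; each row is the pose to reach, as a shift and turn from the pose commanded when the call began, along the tool's axes at that moment; what a row does not reach only later rows make up. A row lasts 1/10 s, in which the tool goes at most 50 mm and 8.59 degrees, less where a joint would pass 70% of its speed; a pose out of reach is approached as far as the arm can. A call with a gripper value outside its range is refused whole. The fingers move at their own pace and stop on an object; "newtons" is the grip in N (left out, the last holds). Time passes only in rows, so rows that repeat a pose let the fingers close. It gives the time, the measured TCP pose, the force, the opening and the grip force at its end, in the units of the state.
- monitor.get_obs(): the state, without advancing time (a new reading comes with each control period).
- viewer.get_image(name): name is "side" or "top"; returns a dict with "frame" (480x640x3 uint8, red, green, blue), "fx", "fy", "cx", "cy" (pixels), "rvec" (rotation vector, rad) and "tvec" (3), from world to camera coordinates, as OpenCV has them. Camera axes: x right, y down, z forward; pixel columns grow to the right and rows downward; lengths in mm; the calibration is good to about 2 mm. A picture is of the moment at which its call begins. There is no depth.
- workorder.close_job(): hands the job in; it is judged then, once.
The state is a dict: "t": time; "joint_positions": joint angles; "qvel": joint speeds; "effort": joint torques, N m; "tcp_pos": TCP position; "eef_rot": TCP orientation; "wrist_force": force on the tool from outside, world axes, zero at the start; "wrist_torque": the same for the moment, N m; "gripper_width": finger opening in mm; "grasp_force": force on a finger pad.
Only numpy, scipy, OpenCV 4.12 (cv2) and the standard library are available. Lean on these libraries where they do the work, as an engineer would, in place of code of your own. Each camera call takes 0.05 s, during which the arm holds its last target. There are 200 camera calls.

## Task

The label dispenser has run out: wind its sliding cheek open with the handwheel, take out the empty cardboard core and put it in the steel tray. Then fetch the wide label roll from the very back of the full hook, first moving the narrow rolls in front of it over to the spare hook, where they stay. Stand the wide roll on the dispenser's bed between the open cheeks, let go of it, and wind the cheek in until the roll is held snugly between both cheeks, leaving the jam jar at the back, the bell and the timer where they are.

Things in the scene. Friction and masses are not known exactly. Their poses are not given: they have to be found in the camera images.
- full_hook: steel stand, fixed; the label rolls hang on its prong at the start; it may be the nearer or the farther stand. Origin on the counter under the post. Prong: round bar 10 mm thick along own -x (roughly to the robot's right), axis 100 mm above the counter, straight from the post to own x = -145 mm, then bent up to the tip at x = -160 mm, 10 mm higher. Base plate 8 mm high, own x -135 to +15 mm, 64 mm wide.
- spare_hook: the other stand of the same make and frame, its prong empty at the start; it stands about 131 mm from the full one, nearer to or farther from the robot, the two prongs nearly parallel.
- wide_roll_c (a point): centre of the wide label roll: white paper on a brown core, 60 to 65 mm across, 40 mm wide, bore 36 mm right through, 140 g (varies). Own x = its axis. Hangs rearmost on the full hook, next to the post; a roll hanging freely has its centre 13 mm below the prong's axis.
- roll_1_c (a point): centre of a narrow label roll: white, 60 to 65 mm across, 24 mm wide, bore 36 mm right through, 90 g; own x = its axis. Hangs in front of the wide roll. Two or three narrow rolls are there. All rolls are slightly flattened, so that they lie still on their rims and do not roll.
- roll_2_c (a point): centre of a second narrow label roll, same as roll_1 (may be absent).
- roll_3_c (a point): centre of a third narrow label roll, same as roll_1 (may be absent).
- dispenser: aluminium label dispenser, fixed, base 110 x 240 mm. Origin on the counter near the base's middle; own y along the roll's axis, seat at the +y end (nearer the robot), handwheel at the -y end. Flat bed 12 mm above the counter; standing on it, the wide roll's centre is 42 mm above the counter. Low apron with tear edge out to own x = +99 mm, 21 mm high; gear housing 78 mm high at own y -99 to -33 mm.
- bed (a point): point on the bed's surface below where the centre of the held wide roll belongs (dispenser's own x = 0, y = 75 mm, 12 mm above the counter). With the cheek wound wide open, the roll is let down about 23 mm from here towards the sliding cheek, clear of both hubs; winding in pushes it along the bed to the fixed cheek.
- cheek_face (a point): centre of the sliding cheek's face (42 mm above the counter); it moves along the dispenser's own y.
- cheek (a joint): how far the sliding cheek is wound open, m: gap between the cheek faces = 38 mm + this; range 0 to 0.048. Against the 40 mm wide roll it stops at about 0.002. A wide roll or core passes both hubs only from about 0.030 up. Coupled to the handwheel: 4 mm per radian, 25 mm a turn.
- handwheel (a joint): angle of the handwheel, rad, 0 to 12; counter-clockwise seen from above is positive and opens the cheek, clockwise closes it. Stays where it is left (takes about 2 N at the crank knob).
- wheel_axis (a point): centre of the level handwheel (96 mm across) on its vertical axis, 86 mm above the counter on top of the gear housing (dispenser's own x = 0, y = -66 mm); top of its rim at 96 mm.
- crank_knob (a point): middle of the handwheel's upright crank knob: black cylinder 21 mm thick, 44 mm high, spinning freely on its pin 40 mm from the wheel's axis. This point is 120 mm above the counter, the knob's top 22 mm higher.
- spent_core_c (a point): centre of the spent core, an empty brown cardboard tube 44 mm across, 40 mm long, bore 36 mm, 20 g; own y = its axis. At the start it hangs loosely on both hubs, axis along the dispenser's own y; when the cheek is wound open it drops 5 mm on to the bed (centre then 34 mm above the counter).
- core_tray: loose open steel tray 140 x 100 x 40 mm (own x, y, z), walls 4 mm, 300 g; origin under its middle.
- jam_c: portion jam jar, 45 mm across, 50 mm high, standing loose at the back between the handwheel and the hooks; to be left alone (origin under its middle)
- bell: counter bell, 62 mm across, 48 mm high, loose at the back right; to be left alone
- timer: white kitchen timer standing on its edge, 65 mm wide, 64 mm high, loose at the back right; to be left alone
- fixed_face (a point): centre of the fixed cheek's face, own y = +95 mm of the dispenser, looking along its -y, 42 mm above the counter. Both cheeks are discs 52 mm across, tops 68 mm above the counter, 10 mm thick, each with a stub hub on this axis that sticks out 12 mm (26 mm across at the root, 16 mm at the tip).

How it is judged:
By the outcome, as a careful person would: the job done as asked, in the order asked, and still so for the second after the job is handed in, with the robot touching nothing.
Of roll_1, roll_2, roll_3 only 2 to 3 are there at a start; the rules pass over those that are not, and their reading is None.
At some moment in a run one of core_tray may be knocked a few centimetres aside while the robot is not near it.
Once in a run the grip may slacken for a moment while it holds something.
It also fails if it takes over 200 s, if anything falls off the work surface, if the arm or the gripper's body presses on something with over 40 N, if the wrist force passes 120 N, or if a joint passes its speed limit or range.

## Working session

There is one attempt and no reset: what is moved stays moved. The work goes in short steps, Python scripts to look and compute and a tool call to move; the robot and the scene stay as the last step left them, time stands still between calls to the robot, and variables do not carry over. Pictures are saved under pics/ and viewed, at most 14 in all, crops included, and the job is handed in when it is done.

Besides the shell and the picture viewer there is one more tool, called after "Request:" as name(argument=value, ...), one argument or row to a line, values as JSON. step_arm: Moves the arm, as the interface text tells. Its arguments: {"type":"object","properties":{"series":{"type":"array"},"newtons":{"type":"number"}},"required":["series"]}

```bash
ls; mkdir -p pics; cat > h.py <<'E'
import numpy as np, cv2
from cell import monitor, viewer, workorder
from scipy.spatial.transform import Rotation as R
def snap(name, fn=None):
    d=viewer.get_image(name)
    if fn: cv2.imwrite('pics/'+fn, d['frame'][:,:,::-1])
    return d
def M(d): return cv2.Rodrigues(np.array(d['rvec'],float))[0], np.array(d['tvec'],float).ravel()
def ray(d,u,v):
    r,t=M(d); c=-r.T@t; w=r.T@np.array([(u-d['cx'])/d['fx'],(v-d['cy'])/d['fy'],1]); return c,w/np.linalg.norm(w)
def onz(d,u,v,z):
    c,w=ray(d,u,v); return c+w*(z-c[2])/w[2]
def proj(d,p):
    r,t=M(d); q=r@np.array(p,float)+t; return np.array([d['fx']*q[0]/q[2]+d['cx'],d['fy']*q[1]/q[2]+d['cy']])
def tri(d1,p1,d2,p2):
    a,u=ray(d1,*p1); b,v=ray(d2,*p2)
    s=np.linalg.lstsq(np.c_[u,-v],b-a,rcond=None)[0]; P,Q=a+s[0]*u,b+s[1]*v
    return (P+Q)/2, np.linalg.norm(P-Q)
E
python3 - <<'E'
from h import *
for n in('top','side'):
    d=snap(n,n+'0.png'); r,t=M(d); print(n,-r.T@t,d['fx'],d['cx'],d['cy'],r[2])
o=monitor.get_obs(); print(o['tcp_pos'],o['eef_rot'],o['gripper_width'],o['t'])
E
```

```text
pics
top [369.07588852 -49.54980537 973.75827272] 450.05991631418857 323.1337656446293 237.58050854423175 [ 0.21477073 -0.01007808 -0.97661249]
side [552.22606813 705.02454906 482.14281473] 455.0858257757439 323.1649418982116 237.47349837031675 [ 0.01811179 -0.88670101 -0.46198841]
[144.29996137 530.25983806 230.24045061] [-3.13957515e+00 -2.24531091e-04  2.87578960e+00] 85.64920665900992 0.1
```

View pics/top0.png

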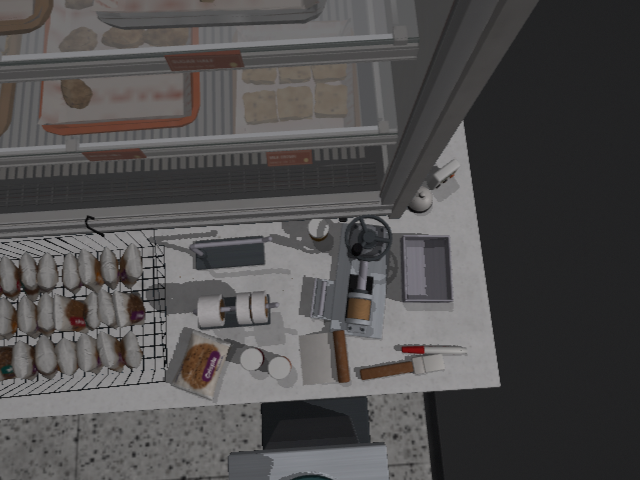

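View pics/side0.png

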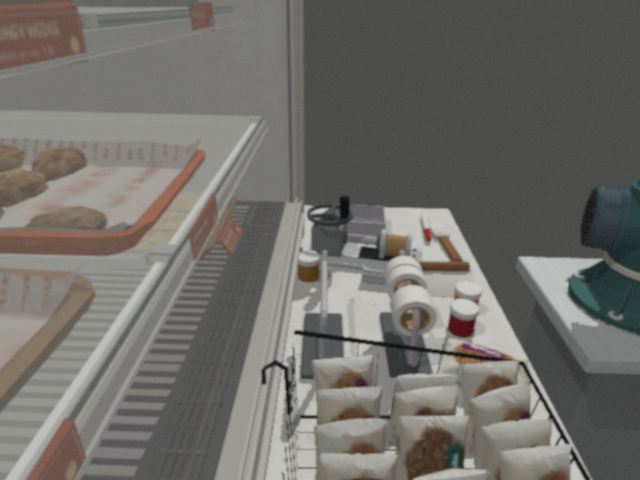

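The top view shows the full hook nearer the robot (rolls at about u 198–270, v 308), the spare hook at about (230,253), and the dispenser at (360,290) with its wheel at (368,238). The tray is at (427,268), the jar at (318,230), and the bell and timer at (420–445,180–200). The side view confirms this. Now zooming in.

```bash
python3 - <<'E'
import cv2
a=cv2.imread('pics/top0.png')[180:390,190:470]; cv2.imwrite('pics/top0c.png',cv2.resize(a,(800,600),interpolation=cv2.INTER_CUBIC))
a=cv2.imread('pics/side0.png')[190:390,285:485]; cv2.imwrite('pics/side0c.png',cv2.resize(a,(600,600),interpolation=cv2.INTER_CUBIC))
E
```

```text
(no output)
```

View pics/top0c.png

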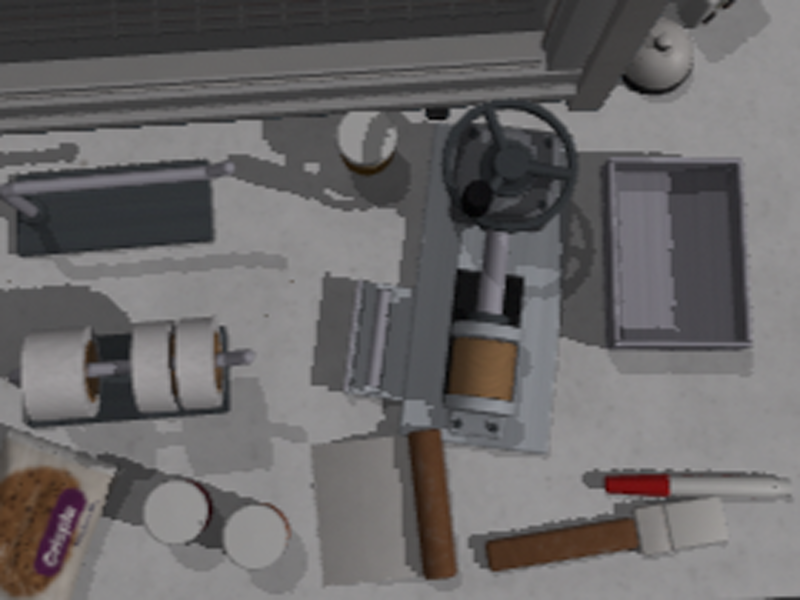

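View pics/side0c.png

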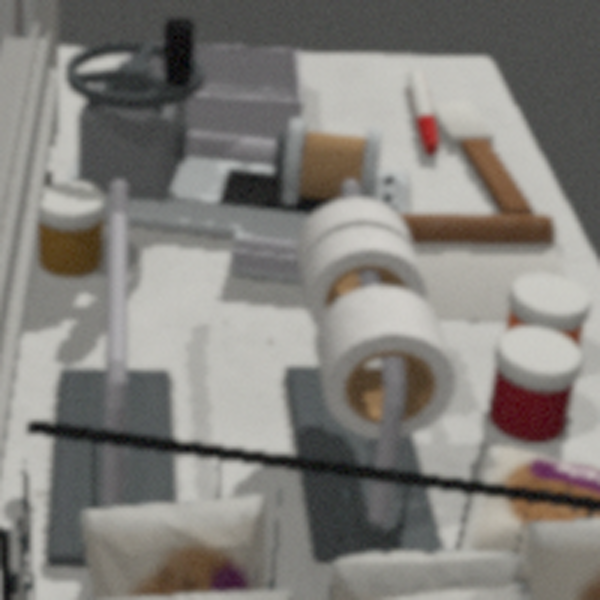

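The zoomed views show two narrow rolls (crop x 133–222) in front of the wide roll (crop x 22–95). The knob is at crop (478,193), the hub at (512,163), and the core lies between the cheeks at about (483,368). The tray rim corners are clear.

```bash
cat > m.py <<'E'
from h import *
d=snap('top'); s=snap('side')
T=lambda x,y,z: onz(d,190+x/2.857,180+y/2.857,z).round(1)
for n,x,y,z in [('hub',512,163,100),('rimL',444,163,96),('rimR',578,163,96),('rimT',512,100,96),('rimB',512,231,96),('knob',478,193,142),('seatcornL',404,430,12),('seatcornR',548,452,12),('baseR',567,215,12),
 ('sldcheekL',453,325,68),('sldcheekR',522,325,68),('fixL',446,405,68),('fixR',515,410,68),('rod',497,240,60),('rod2',490,305,60),
 ('spA',20,190,105),('spB',210,173,105),('spTip',228,168,115),('fuA',92,370,105),('fuB',118,369,105),('fuTip',248,355,115),
 ('wideTopA',22,370,119),('wideTopB',97,366,119),('n1A',133,364,119),('n1B',172,362,119),('n2A',178,360,119),('n2B',222,358,119),
 ('trTL',610,160,40),('trTR',742,158,40),('trBR',749,346,40),('trBL',606,348,40),('jar',367,133,50),('bell',660,50,40),
 ('spBase',15,255,8),('spBase2',213,243,8),('spBase3',210,160,8),('fuBase',25,425,8),('fuBase2',228,410,8),('caseL',0,125,0),('caseR',560,95,0),('caseR',600,105,0),('coreL',450,370,64),('coreR',518,370,64),
 ('jar2',178,512,50),('jar3',257,537,50)]:
    print(n,T(x,y,z))
S=lambda x,y:(285+x/3,190+y/3)
Tp=lambda x,y:(190+x/2.857,180+y/2.857)
print('knobtop',tri(d,Tp(478,190),s,S(180,20)))
print('spTip',tri(d,Tp(230,166),s,S(118,182)))
E
python3 m.py
```

```text
hub [ 556.6 -150.   100. ]
rimL [ 560.4 -103.1   96. ]
rimR [ 554.5 -196.5   96. ]
rimT [ 602.9 -154.3   96. ]
rimB [ 509.5 -146.5   96. ]
knob [ 528.8 -121.2  142. ]
seatcornL [380.7 -64.4  12. ]
seatcornR [ 358.5 -168.3   12. ]
baseR [ 532.5 -198.4   12. ]
sldcheekL [ 450.  -102.6   68. ]
sldcheekR [ 446.9 -151.    68. ]
fixL [395.2 -93.7  68. ]
fixR [ 388.8 -141.1   68. ]
rod [ 509.4 -139.1   60. ]
rod2 [ 463.2 -130.4   60. ]
spA [557.7 190.6 105. ]
spB [561.5  59.4 105. ]
spTip [562.   45.7 115. ]
fuA [431.7 142.7 105. ]
fuB [431.3 125.3 105. ]
fuTip [434.4  37.1 115. ]
wideTopA [433.6 185.6 119. ]
wideTopB [433.1 136.3 119. ]
n1A [433.  112.6 119. ]
n1B [432.7  86.9 119. ]
n2A [433.7  82.9 119. ]
n2B [433.2  53.9 119. ]
trTL [ 567.2 -229.8   40. ]
trTR [ 562.5 -327.9   40. ]
trBR [ 424.2 -316.    40. ]
trBL [ 429.1 -213.1   40. ]
jar [596.7 -50.7  50. ]
bell [ 649.8 -276.2   40. ]
spBase [528.7 221.3   8. ]
spBase2 [528.5  71.1   8. ]
spBase3 [593.2  71.2   8. ]
fuBase [401.7 214.    8. ]
fuBase2 [403.3  64.2   8. ]
caseL [633.4 235.1   0. ]
caseR [ 630.1 -203.7    0. ]
caseR [ 620.1 -234.2    0. ]
coreL [419.1 -98.5  64. ]
coreR [ 416.2 -145.9   64. ]
jar2 [334.3  96.5  50. ]
jar3 [314.2  42.4  50. ]
knobtop (array([ 529.1890597 , -121.03925887,  143.21652261]), np.float64(2.6819528971901394))
spTip (array([563.53495173,  44.48334399, 113.37540851]), np.float64(0.30969321728033883))
```

```bash
python3 - <<'E'
from h import *
import cv2
d=snap('top'); s=snap('side')
# candidate case features
print('lower shelf rail end', tri(d,(388,132),s,(265,122)))
print('upper rail end', tri(d,(408,38),s,(265,122)))
for v in (300,400,470): print('side ledge', [onz(s,u,v,0).round(0)[:2] for u in (299-(v-205)*.2,)])
# project plane x=630 lines z=0..150 into side and top
for x in (600,615,630,645):
  for z in (0,30,60,100,200): print(x,z,proj(s,(x,-200,z)).round(0),proj(s,(x,150,z)).round(0),proj(d,(x,-200,z)).round(0),proj(d,(x,150,z)).round(0))
f=s['frame'][:,:,::-1][180:330,230:330]; a=cv2.resize(f,(400,600),interpolation=cv2.INTER_CUBIC)
g=d['frame'][:,:,::-1][120:220,330:430]; b=cv2.resize(g,(400,400),interpolation=cv2.INTER_CUBIC); b=cv2.copyMakeBorder(b,0,200,0,0,cv2.BORDER_CONSTANT)
cv2.imwrite('pics/case.png',cv2.convertScaleAbs(np.hstack([a,b]),alpha=1.4))
E
```

```text
lower shelf rail end (array([ 691.63883903, -176.49942233,  273.6027997 ]), np.float64(10.399971577345696))
upper rail end (array([ 753.23415594, -206.53816467,  309.55977232]), np.float64(153.11177635578196))
side ledge [array([642.,  29.])]
side ledge [array([643., 262.])]
side ledge [array([643., 366.])]
600 0 [310. 241.] [298. 346.] [386. 226.] [228. 236.]
600 30 [310. 229.] [298. 331.] [387. 223.] [225. 233.]
600 60 [310. 217.] [298. 315.] [389. 220.] [222. 230.]
600 100 [310. 200.] [297. 293.] [392. 214.] [218. 225.]
600 200 [310. 155.] [297. 232.] [400. 200.] [205. 212.]
615 0 [303. 241.] [289. 345.] [385. 220.] [228. 229.]
615 30 [303. 229.] [288. 330.] [387. 216.] [225. 226.]
615 60 [303. 217.] [288. 315.] [389. 213.] [222. 223.]
615 100 [303. 200.] [287. 293.] [391. 207.] [218. 218.]
615 200 [303. 155.] [286. 232.] [400. 192.] [205. 203.]
630 0 [297. 241.] [279. 345.] [384. 213.] [228. 223.]
630 30 [297. 229.] [278. 330.] [386. 210.] [225. 219.]
630 60 [297. 217.] [278. 314.] [388. 206.] [222. 216.]
630 100 [296. 200.] [277. 292.] [391. 200.] [218. 211.]
630 200 [296. 155.] [275. 232.] [399. 184.] [205. 195.]
645 0 [290. 241.] [270. 345.] [384. 207.] [228. 216.]
645 30 [290. 229.] [269. 330.] [386. 203.] [225. 213.]
645 60 [290. 217.] [268. 314.] [387. 199.] [222. 209.]
645 100 [289. 200.] [267. 292.] [390. 193.] [218. 204.]
645 200 [288. 155.] [264. 231.] [398. 176.] [205. 188.]
```

View pics/case.png

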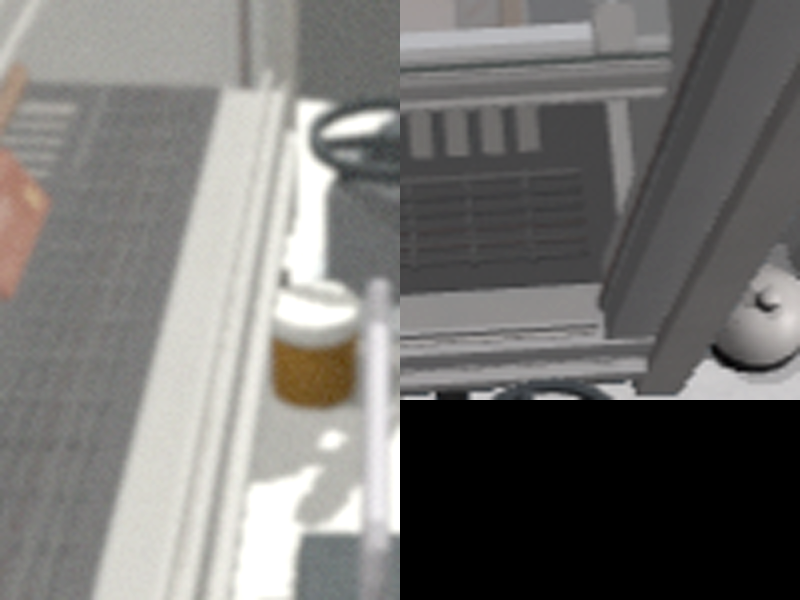

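The case has a low ledge at about x 633, an upright post at its right end with its near corner at about (617,−211), and a shelf rail at (690, z 275). The crank circle clears the post if the tool's yaw is about 135° and I bias the circle a few mm inward. First, move towards the knob.

```bash
cat >> h.py <<'E'
def st():
    o=monitor.get_obs(); p=np.array(o['tcp_pos']); r=R.from_euler('xyz',o['eef_rot']).as_matrix()
    yaw=np.degrees(np.arctan2(r[1,0],r[0,0]))
    print('t %.1f'%o['t'],'p',p.round(1),'yaw %.1f'%yaw,'w %.1f'%o['gripper_width'],'gf %.1f'%o['grasp_force'],'F',np.round(o['wrist_force'],1),'q1,q6',np.round([o['joint_positions'][0],o['joint_positions'][5]],2))
    return p,r,yaw
def plan(*tg):
    """tg: (x,y,z,yaw) world targets -> shift rows in m, deg"""
    p,r,yaw=st()
    for t in tg:
        s=r.T@(np.array(t[:3])-p)/1000; dy=-((t[3]-yaw+180)%360-180)
        print([*(s.round(4)+0.0).tolist(),round(dy,1)],'rows>=%.1f'%max(np.linalg.norm(s)/.05,abs(dy)/8.59))
E
python3 - <<'E'
from h import *
plan((400,150,230,150),(528.5,-121,190,135),(528.5,-121,108,135))
E
```

```text
t 0.3 p [144.4 530.6 231. ] yaw 164.8 w 85.4 gf 0.0 F [-0.8 -0.2  0.8] q1,q6 [ 1.2 -0.1]
[-0.3466, -0.3001, 0.0011, np.float64(14.8)] rows>=9.2
[-0.5417, -0.5278, 0.0413, np.float64(29.8)] rows>=15.1
[-0.5417, -0.5277, 0.1233, np.float64(29.8)] rows>=15.3
```

Request:
step_arm(
  series=[
    [[-0.035,-0.03,0,2,0.085],[-0.07,-0.06,0,4,0.085],[-0.105,-0.09,0,6,0.085],[-0.14,-0.12,0,8,0.085],[-0.175,-0.15,0,10,0.085],[-0.21,-0.18,0,11,0.085],[-0.245,-0.21,0,12,0.085],[-0.28,-0.24,0,13,0.085],[-0.315,-0.27,0,14,0.06],[-0.347,-0.3,0,15,0.05]],
  ],
  newtons=20,
)

```text
t: 1.3
tcp_pos: [401.3, 148.3, 231.5]
eef_rot: [3.141, 0.001, 2.613]
wrist_force: [0.9, 0.6, 0.1]
gripper_width: 58.7
grasp_force: 0.0
```

```bash
python3 - <<'E'
from h import *
plan((528.5,-121,190,135),(528.5,-121,108,135))
E
```

```text
t 1.3 p [401.3 148.3 231.5] yaw 149.7 w 58.7 gf 0.0 F [0.9 0.6 0.1] q1,q6 [ 0.22 -0.82]
[-0.2456, -0.1684, 0.0415, np.float64(14.7)] rows>=6.0
[-0.2456, -0.1685, 0.1235, np.float64(14.7)] rows>=6.4
```

Request:
step_arm(
  series=[
    [[-0.041,-0.028,0.007,3,0.05],[-0.082,-0.056,0.014,6,0.05],[-0.123,-0.084,0.02,9,0.05],[-0.164,-0.112,0.028,12,0.05],[-0.205,-0.14,0.035,14,0.05],[-0.2456,-0.1684,0.0415,14.7,0.05],[-0.2456,-0.1684,0.0415,14.7,0.05]],
  ],
)

```text
t: 2.0
tcp_pos: [528.6, -124.2, 187.3]
eef_rot: [-3.139, -0.001, 2.351]
wrist_force: [-0.1, 0.6, -0.6]
gripper_width: 50.2
grasp_force: 0.0
```

```bash
python3 - <<'E'
from h import *
plan((528.5,-121,108,135))
d=snap('top','a1.png'); s=snap('side')
a=cv2.resize(cv2.imread('pics/a1.png')[180:330,300:460],(480,450)); b=cv2.resize(s['frame'][:,:,::-1][150:300,270:430],(320,300)); b=cv2.copyMakeBorder(b,0,150,0,0,cv2.BORDER_CONSTANT)
cv2.imwrite('pics/a1c.png',np.hstack([a,b]))
E
```

```text
t 2.0 p [ 528.6 -124.2  187.3] yaw 134.7 w 50.2 gf 0.0 F [-0.1  0.6 -0.6] q1,q6 [-0.33 -1.11]
[0.0022, 0.0024, 0.0793, np.float64(-0.3)] rows>=1.6
```

View pics/a1c.png

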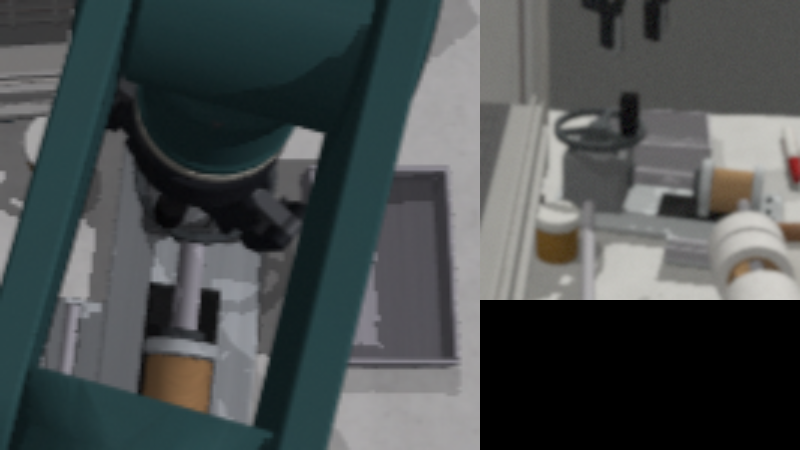

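The fingers are above the knob: in the side crop they straddle u≈630 directly over it. Descend and grip.

Request:
step_arm(
  series=[
    [[0.001,0.001,0.03,0,0.05],[0.001,0.001,0.06,0,0.05],[0.001,0.001,0.079,0,0.05],[0.001,0.001,0.079,0,0.02],[0.001,0.001,0.079,0,0.01],[0.001,0.001,0.079,0,0.01],[0.001,0.001,0.079,0,0.01]],
  ],
  newtons=25,
)

```text
t: 2.8
tcp_pos: [527.7, -116.7, 111.8]
eef_rot: [3.141, -0.001, 2.358]
wrist_force: [-3.8, 2.4, -0.4]
gripper_width: 20.3
grasp_force: 26.9
```

```bash
cat > circ.py <<'E'
import sys
from h import *
p,r,yaw=st()
H=np.array([556.3,-150]); C=H+3.5*np.array([-.7071,.7071]); z=108
a=np.degrees(np.arctan2(*(p[:2]-C)[::-1])); print('ang',a.round(1),'rad',np.linalg.norm(p[:2]-C).round(1),'from hub',np.linalg.norm(p[:2]-H).round(1))
step=float(sys.argv[1]);n=int(sys.argv[2]); g=sys.argv[3]
out=[]
for k in range(1,n+1):
    t=np.radians(a+step*k); q=np.r_[C+40*np.array([np.cos(t),np.sin(t)]),z]
    s=(r.T@(q-p)/1000).round(4); out.append([float(s[0]),float(s[1]),float(s[2]),0,float(g)])
print(out)
E
python3 circ.py 22 10 0.01
```

```text
t 2.8 p [ 527.7 -116.7  111.8] yaw 135.1 w 20.3 gf 26.9 F [-3.8  2.4 -0.4] q1,q6 [-0.32 -1.11]
ang 130.3 rad 40.4 from hub 43.9
[[-0.002, -0.0152, 0.0038, 0, 0.01], [-0.0092, -0.0287, 0.0037, 0, 0.01], [-0.021, -0.0384, 0.0037, 0, 0.01], [-0.0355, -0.0431, 0.0037, 0, 0.01], [-0.0507, -0.042, 0.0037, 0, 0.01], [-0.0644, -0.0352, 0.0037, 0, 0.01], [-0.0746, -0.0239, 0.0037, 0, 0.01], [-0.0798, -0.0095, 0.0037, 0, 0.01], [-0.0792, 0.0058, 0.0037, 0, 0.01], [-0.0729, 0.0197, 0.0037, 0, 0.01]]
```

Request:
step_arm(
  series=[
    [[-0.002,-0.0152,0.0,0,0.01],[-0.0092,-0.0287,0.0,0,0.01],[-0.021,-0.0384,0.0,0,0.01],[-0.0355,-0.0431,0.0,0,0.01],[-0.0507,-0.042,0.0,0,0.01]],
  ],
)

```text
t: 3.3
tcp_pos: [536.3, -182.0, 111.7]
eef_rot: [3.134, -0.001, 2.357]
wrist_force: [5.5, 15.2, -0.0]
gripper_width: 20.2
grasp_force: 27.3
```

```bash
python3 circ.py 22 10 0.01
```

```text
t 3.3 p [ 536.3 -182.   111.7] yaw 135.0 w 20.2 gf 27.3 F [ 5.5 15.2 -0. ] q1,q6 [-0.43 -1.22]
ang -117.0 rad 38.6 from hub 37.7
[[-0.0138, 0.0061, 0.0037, 0, 0.01], [-0.0234, 0.0179, 0.0038, 0, 0.01], [-0.0279, 0.0325, 0.0039, 0, 0.01], [-0.0266, 0.0477, 0.0041, 0, 0.01], [-0.0196, 0.0613, 0.0042, 0, 0.01], [-0.0081, 0.0714, 0.0043, 0, 0.01], [0.0063, 0.0763, 0.0043, 0, 0.01], [0.0215, 0.0756, 0.0043, 0, 0.01], [0.0354, 0.0691, 0.0043, 0, 0.01], [0.0458, 0.058, 0.0042, 0, 0.01]]
```

Request:
step_arm(
  series=[
    [[-0.0138,0.0061,0.0,0,0.01],[-0.0234,0.0179,0.0,0,0.01],[-0.0279,0.0325,0.0,0,0.01],[-0.0266,0.0477,0.0,0,0.01],[-0.0196,0.0613,0.0,0,0.01],[-0.0081,0.0714,0.0,0,0.01],[0.0063,0.0763,0.0,0,0.01],[0.0215,0.0756,0.0,0,0.01],[0.0354,0.0691,0.0,0,0.01],[0.0458,0.058,0.0,0,0.01]],
  ],
)

```text
t: 4.3
tcp_pos: [544.3, -107.4, 111.7]
eef_rot: [3.136, 0.002, 2.36]
wrist_force: [2.0, -0.5, -0.6]
gripper_width: 20.2
grasp_force: 27.2
```

```bash
python3 circ.py 22 8 0.01; python3 - <<'E'
from h import *
d=snap('top','b.png')
cv2.imwrite('pics/bc.png',cv2.resize(cv2.imread('pics/b.png')[200:380,300:460],(640,600)))
E
```

```text
t 4.3 p [ 544.3 -107.4  111.7] yaw 135.2 w 20.2 gf 27.2 F [ 2.  -0.5 -0.6] q1,q6 [-0.3  -1.09]
ang 103.3 rad 41.2 from hub 44.3
[[0.0044, -0.0149, 0.0036, 0, 0.01], [0.0041, -0.0302, 0.0036, 0, 0.01], [-0.0019, -0.0442, 0.0035, 0, 0.01], [-0.0127, -0.055, 0.0035, 0, 0.01], [-0.0268, -0.0609, 0.0035, 0, 0.01], [-0.042, -0.0612, 0.0035, 0, 0.01], [-0.0563, -0.0557, 0.0035, 0, 0.01], [-0.0674, -0.0453, 0.0036, 0, 0.01]]
```

View pics/bc.png

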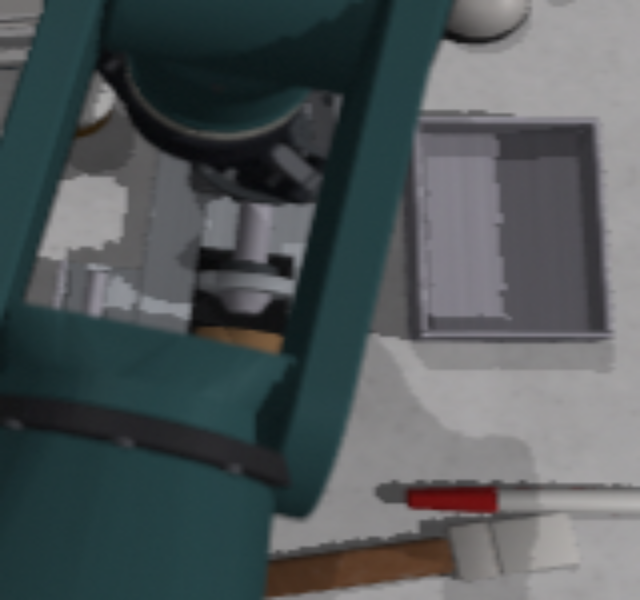

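The sliding cheek has moved back: its hub is now clear of the core at crop (248,280). Wind about 150° more.

Request:
step_arm(
  series=[
    [[0.0044,-0.0149,0.0,0,0.01],[0.0041,-0.0302,0.0,0,0.01],[-0.0019,-0.0442,0.0,0,0.01],[-0.0127,-0.055,0.0,0,0.01],[-0.0268,-0.0609,0.0,0,0.01],[-0.042,-0.0612,0.0,0,0.01],[-0.0563,-0.0557,0.0,0,0.01],[-0.0563,-0.0557,0.0,0,0.01]],
  ],
)

```text
t: 5.15
tcp_pos: [546.5, -185.5, 111.6]
eef_rot: [3.131, -0.003, 2.359]
wrist_force: [4.8, 12.8, 4.1]
gripper_width: 19.9
grasp_force: 27.6
```

Request:
step_arm(
  series=[
    [[0,0,0,0,0.06],[0,0,0,0,0.06],[0,0,0,0,0.06],[0,0,-0.04,0,0.06],[0,0,-0.08,0,0.06],[0,0,-0.08,0,0.06]],
  ],
)

```text
t: 5.75
tcp_pos: [545.9, -191.3, 198.4]
eef_rot: [3.138, 0.013, 2.356]
wrist_force: [-0.4, -0.1, 0.9]
gripper_width: 60.0
grasp_force: 0.0
```

```bash
python3 - <<'E'
from h import *
plan((450,20,230,165))
d=snap('top'); print(onz(d,362,283.4,68), 'initial 448.5,-127')
E
```

```text
t 5.8 p [ 545.9 -191.3  198.4] yaw 135.0 w 60.0 gf 0.0 F [-0.4 -0.1  0.9] q1,q6 [-0.43 -1.22]
[0.2168, 0.0817, -0.0341, np.float64(-30.0)] rows>=4.7
[ 469.00645235 -131.20712325   68.        ] initial 448.5,-127
```

Move the arm out of view and look at the dispenser.

Request:
step_arm(
  series=[
    [[0.04,0.016,-0.007,0,0.06],[0.08,0.032,-0.014,0,0.06],[0.12,0.048,-0.02,0,0.06],[0.16,0.064,-0.025,0,0.06],[0.2,0.08,-0.03,0,0.06],[0.24,0.09,-0.034,0,0.06],[0.27,0.1,-0.034,0,0.06],[0.27,0.1,-0.034,0,0.06]],
  ],
)

```text
t: 6.6
tcp_pos: [420.6, 74.7, 223.9]
eef_rot: [-3.141, -0.002, 2.362]
wrist_force: [0.6, 0.2, 0.1]
gripper_width: 60.1
grasp_force: 0.0
```

```bash
python3 - <<'E'
from h import *
st()
d=snap('top','c.png')
cv2.imwrite('pics/cc.png',cv2.resize(cv2.imread('pics/c.png')[210:360,310:470],(800,750))[:600])
E
```

```text
t 6.6 p [420.6  74.7 223.9] yaw 135.3 w 60.1 gf 0.0 F [0.6 0.2 0.1] q1,q6 [ 0.04 -0.75]
```

View pics/cc.png

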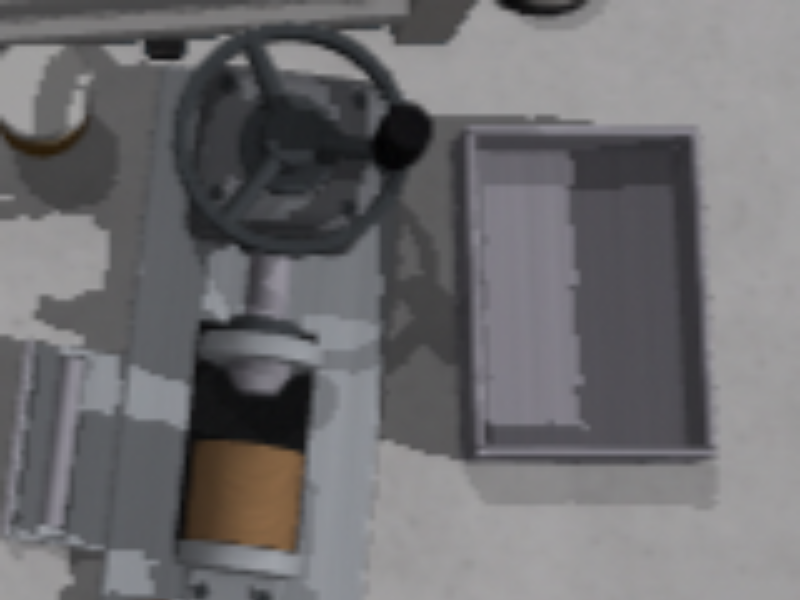

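The cheek is wide open and the core lies on the bed against the fixed cheek (crop 190–303, 437–545). The knob is at crop (405,130). Tray unmoved.

```bash
python3 - <<'E'
from h import *
d=snap('top'); T=lambda x,y,z: onz(d,310+x/5,210+y/5,z).round(1)
for n,x,y,z in [('coretopback',248,438,56),('coretopfront',240,546,56),('L',187,495,40),('Rr',300,495,40),('slcheekfaceedge',258,352,68),('fixback',238,578,68),('fixfront',240,545,68),('hubtip',258,395,45),('knob',407,120,142),('wheelhub',290,135,100)]: print(n,T(x,y,z))
H=np.array([556.3,-150]);
for dr in (76.5,78.5,80):
  ps=np.radians(dr); ex=np.array([np.cos(ps),np.sin(ps)]); ey=np.array([-ex[1],ex[0]])
  O=H+66*ey; print(dr,'O',O.round(1),'fixed',(O+95*ey).round(1),'bed',(O+75*ey).round(1))
E
```

```text
coretopback [ 441.9 -125.1   56. ]
coretopfront [ 399.1 -118.5   56. ]
L [421.5 -99.6  40. ]
Rr [ 418.6 -145.9   40. ]
slcheekfaceedge [ 475.1 -130.9   68. ]
fixback [ 386.3 -115.8   68. ]
fixfront [ 399.1 -117.6   68. ]
hubtip [ 460.1 -131.5   45. ]
knob [ 550.8 -187.7  142. ]
wheelhub [ 556.8 -147.7  100. ]
76.5 O [ 492.1 -134.6] fixed [ 399.7 -112.4] bed [ 419.2 -117.1]
78.5 O [ 491.6 -136.8] fixed [ 398.5 -117.9] bed [ 418.1 -121.9]
80 O [ 491.3 -138.5] fixed [ 397.7 -122. ] bed [ 417.4 -125.5]
```

```bash
python3 - <<'E'
from h import *
plan((420.5,-122,160,168.5),(420.5,-122,19,168.5))
E
```

```text
t 6.7 p [422.1  72.3 223.7] yaw 135.1 w 59.6 gf 0.0 F [-0.2  0.3  0.4] q1,q6 [ 0.04 -0.75]
[-0.136, -0.1388, 0.0639, np.float64(-33.4)] rows>=4.1
[-0.136, -0.1385, 0.2049, np.float64(-33.4)] rows>=5.6
```

Request:
step_arm(
  series=[
    [[-0.027,-0.028,0.01,-7,0.06],[-0.055,-0.056,0.02,-14,0.06],[-0.082,-0.084,0.03,-21,0.06],[-0.11,-0.112,0.045,-28,0.06],[-0.136,-0.1388,0.064,-33.4,0.06],[-0.136,-0.1388,0.064,-33.4,0.06],[-0.136,-0.1388,0.1,-33.4,0.06],[-0.136,-0.1388,0.1,-33.4,0.06]],
  ],
  newtons=20,
)

```text
t: 7.5
tcp_pos: [417.6, -121.5, 120.0]
eef_rot: [3.139, -0.011, 2.937]
wrist_force: [-1.1, 0.6, -2.1]
gripper_width: 60.0
grasp_force: 0.0
```

```bash
python3 - <<'E'
from h import *
plan((420.5,-122,19,168.5))
E
```

```text
t 7.5 p [ 417.6 -121.5  120. ] yaw 168.3 w 60.0 gf 0.0 F [-1.1  0.6 -2.1] q1,q6 [-0.41 -1.78]
[-0.004, -0.0001, 0.101, np.float64(-0.2)] rows>=2.0
```

Request:
step_arm(
  series=[
    [[-0.002,0,0.04,0,0.06],[-0.002,0,0.08,0,0.06],[-0.002,0,0.101,0,0.06],[-0.002,0,0.101,0,0.04],[-0.002,0,0.101,0,0.03],[-0.002,0,0.101,0,0.03],[-0.002,0,0.101,0,0.03],[-0.002,0,0.101,0,0.03]],
  ],
)

```text
t: 8.3
tcp_pos: [423.9, -122.6, 25.3]
eef_rot: [-3.141, 0.003, 2.94]
wrist_force: [0.9, 0.7, -0.8]
gripper_width: 43.7
grasp_force: 25.8
```

```bash
python3 - <<'E'
from h import *
plan((420.5,-122,22,168.5),(438,-125.5,22,168.5),(438,-125.5,170,168.5))
E
```

```text
t 8.3 p [ 423.9 -122.6   25.3] yaw 168.5 w 43.7 gf 25.8 F [ 0.9  0.7 -0.8] q1,q6 [-0.41 -1.78]
[0.0035, -0.0001, 0.0033, np.float64(-0.0)] rows>=0.1
[-0.0144, 0.0, 0.0033, np.float64(-0.0)] rows>=0.3
[-0.0148, -0.0001, -0.1447, np.float64(-0.0)] rows>=2.9
```

Request:
step_arm(
  series=[
    [[0,0,-0.003,0,0.03],[-0.006,0,-0.003,0,0.03],[-0.012,0,-0.003,0,0.03],[-0.017,0,-0.003,0,0.03],[-0.017,0,-0.003,0,0.03],[-0.017,0,-0.04,0,0.03],[-0.017,0,-0.08,0,0.03],[-0.017,0,-0.12,0,0.03],[-0.017,0,-0.14,0,0.03],[-0.017,0,-0.14,0,0.03]],
  ],
)

```text
t: 9.3
tcp_pos: [441.7, -126.5, 167.9]
eef_rot: [-3.14, 0.008, 2.94]
wrist_force: [0.8, -0.0, 0.1]
gripper_width: 44.0
grasp_force: 25.7
```

```bash
python3 - <<'E'
from h import *
plan((496,-272,165,173),(496,-272,22,173))
d=snap('top','e.png'); cv2.imwrite('pics/ec.png',cv2.resize(cv2.imread('pics/e.png')[210:360,310:470],(480,450)))
E
```

```text
t 9.3 p [ 441.7 -126.5  167.9] yaw 168.5 w 44.0 gf 25.7 F [ 0.8 -0.   0.1] q1,q6 [-0.4  -1.77]
[-0.0822, -0.1317, 0.0037, np.float64(-4.5)] rows>=3.1
[-0.0811, -0.1315, 0.1467, np.float64(-4.5)] rows>=4.3
```

View pics/ec.png

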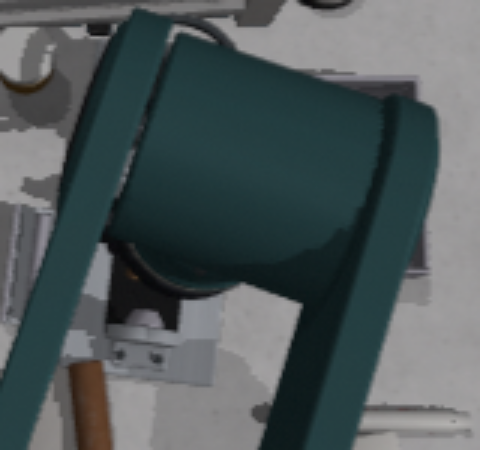

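The core is out (bare fixed hub at crop (145,320)) and the tray's lower-right corner is unmoved. Go to the tray.

Request:
step_arm(
  series=[
    [[-0.02,-0.033,0,-1,0.03],[-0.04,-0.066,0,-2,0.03],[-0.06,-0.1,0,-3,0.03],[-0.082,-0.132,0,-4.5,0.03],[-0.082,-0.132,0,-4.5,0.03],[-0.082,-0.132,0.04,-4.5,0.03],[-0.082,-0.132,0.08,-4.5,0.03],[-0.082,-0.132,0.1,-4.5,0.03],[-0.082,-0.132,0.1,-4.5,0.03]],
  ],
)

```text
t: 10.25
tcp_pos: [489.5, -268.0, 57.3]
eef_rot: [3.135, -0.012, 3.019]
wrist_force: [0.3, 0.6, -0.3]
gripper_width: 43.5
grasp_force: 25.7
```

```bash
python3 - <<'E'
from h import *
plan((496,-272,20,173))
d=snap('top'); 
m=cv2.inRange(cv2.cvtColor(d['frame'],cv2.COLOR_RGB2HSV),(0,0,0),(179,255,255))
for uv in [(452.4,301)]: print(onz(d,*uv,40))
cv2.imwrite('pics/f.png',cv2.resize(d['frame'][220:320,390:470,::-1],(480,600)))
E
```

```text
t 10.2 p [ 489.5 -268.    57.3] yaw 173.0 w 43.5 gf 25.7 F [ 0.3  0.6 -0.3] q1,q6 [-0.6  -2.05]
[-0.0074, -0.0035, 0.0371, np.float64(-0.0)] rows>=0.8
[ 424.33664547 -316.49473247   40.        ]
```

View pics/f.png

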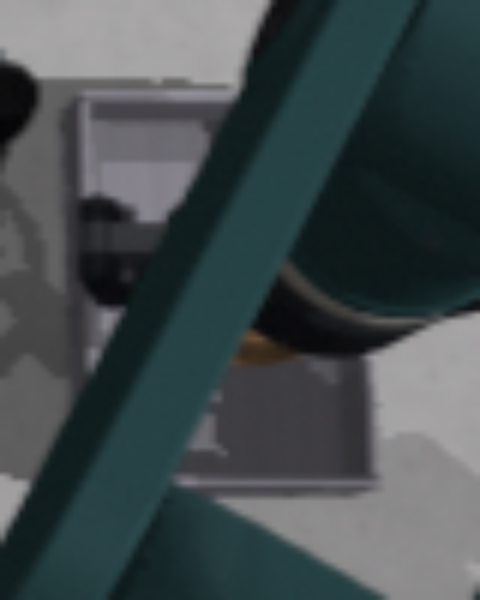

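The core is over the tray and the fingers are inside its walls. Lower and release.

Request:
step_arm(
  series=[
    [[-0.003,-0.003,0.02,0,0.03],[-0.003,-0.003,0.034,0,0.03],[-0.003,-0.003,0.034,0,0.03],[-0.003,-0.003,0.034,0,0.055],[-0.003,-0.003,0.034,0,0.055],[-0.003,-0.003,0.0,0,0.055],[-0.003,-0.003,-0.05,0,0.055],[-0.003,-0.003,-0.1,0,0.055],[-0.003,-0.003,-0.15,0,0.055],[-0.003,-0.003,-0.17,0,0.055]],
  ],
)

```text
t: 11.3
tcp_pos: [498.0, -275.9, 242.4]
eef_rot: [-3.136, 0.012, 3.019]
wrist_force: [1.3, -0.9, -0.4]
gripper_width: 55.1
grasp_force: 0.0
```

```bash
python3 - <<'E'
from h import *
plan((430,-10,215,130),(433,-10,215,90),(433,68,200,90))
E
```

```text
t 11.3 p [ 498.  -275.9  242.4] yaw 173.0 w 55.1 gf 0.0 F [ 1.3 -0.9 -0.4] q1,q6 [-0.61 -2.05]
[0.1003, 0.2557, 0.0247, np.float64(43.0)] rows>=5.5
[0.0973, 0.2561, 0.0247, np.float64(83.0)] rows>=9.7
[0.107, 0.3336, 0.0391, np.float64(83.0)] rows>=9.7
```

Request:
step_arm(
  series=[
    [[0.01,0.03,0,8,0.08],[0.02,0.06,0,16,0.08],[0.03,0.1,0.005,24,0.08],[0.04,0.13,0.01,32,0.08],[0.05,0.17,0.015,40,0.08],[0.065,0.21,0.02,48,0.08],[0.08,0.25,0.025,56,0.08],[0.09,0.29,0.025,64,0.08],[0.1,0.32,0.03,72,0.08],[0.106,0.333,0.035,80,0.08]],
  ],
)

```text
t: 12.3
tcp_pos: [431.3, 71.3, 200.3]
eef_rot: [3.138, -0.001, 1.62]
wrist_force: [0.2, -0.3, -0.5]
gripper_width: 80.0
grasp_force: 0.0
```

Request:
step_arm(
  series=[
    [[0,0,0,3,0.08],[0,0,0,3,0.08]],
  ],
)

```text
t: 12.5
tcp_pos: [431.6, 69.4, 199.9]
eef_rot: [3.139, -0.0, 1.572]
wrist_force: [0.4, 0.2, 1.0]
gripper_width: 79.8
grasp_force: 0.0
```

```bash
python3 - <<'E'
from h import *
plan((433,70,140,90),(433,70,60,90))
E
```

```text
t 12.5 p [431.6  69.4 199.9] yaw 90.1 w 79.8 gf 0.0 F [0.4 0.2 1. ] q1,q6 [0.03 0.03]
[0.0006, 0.0012, 0.0599, np.float64(0.1)] rows>=1.2
[0.0006, 0.0011, 0.1399, np.float64(0.1)] rows>=2.8
```

Request:
step_arm(
  series=[
    [[0.001,0.001,0.04,0,0.08],[0.001,0.001,0.08,0,0.08],[0.001,0.001,0.11,0,0.08],[0.001,0.001,0.14,0,0.08],[0.001,0.001,0.14,0,0.08],[0.001,0.001,0.14,0,0.05],[0.001,0.001,0.14,0,0.05],[0.001,0.001,0.14,0,0.05],[0.001,0.001,0.14,0,0.05]],
  ],
  newtons=40,
)

```text
t: 13.4
tcp_pos: [434.3, 69.8, 60.9]
eef_rot: [3.137, -0.0, 1.57]
wrist_force: [-0.6, -0.8, 2.5]
gripper_width: 59.4
grasp_force: 44.0
```

```bash
python3 - <<'E'
from h import *
plan((433,70,76,90),(433,10,78,90))
d=snap('top','g.png');s=snap('side')
a=cv2.resize(d['frame'][230:340,180:290,::-1],(400,400));b=cv2.resize(s['frame'][180:330,320:470,::-1],(400,400))
cv2.imwrite('pics/gc.png',np.hstack([a,b]))
E
```

```text
t 13.4 p [434.3  69.8  60.9] yaw 90.0 w 59.4 gf 44.0 F [-0.6 -0.8  2.5] q1,q6 [0.03 0.03]
[0.0002, -0.0012, -0.0151, np.float64(-0.0)] rows>=0.3
[-0.0598, -0.0012, -0.0171, np.float64(-0.0)] rows>=1.2
```

View pics/gc.png

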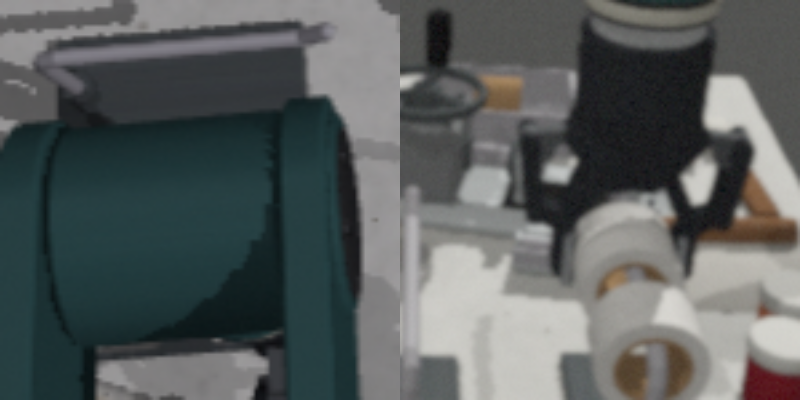

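Roll gripped at 59.4 mm. In the side view the fingers straddle only the front narrow roll. Lift and slide it off.

Request:
step_arm(
  series=[
    [[0,0,-0.008,0,0.05],[0,0,-0.016,0,0.05],[0,0,-0.017,0,0.05],[-0.015,0,-0.017,0,0.05],[-0.03,0,-0.017,0,0.05],[-0.045,0,-0.017,0,0.05],[-0.06,0,-0.017,0,0.05],[-0.065,0,-0.017,0,0.05],[-0.065,0,-0.017,0,0.05]],
  ],
)

```text
t: 14.4
tcp_pos: [432.5, 4.5, 75.6]
eef_rot: [-3.141, -0.0, 1.569]
wrist_force: [0.6, -0.8, -0.8]
gripper_width: 59.6
grasp_force: 43.6
```

```bash
python3 - <<'E'
from h import *
plan((561,5,79,90),(561,60,79,90))
d=snap('top','i.png');s=snap('side')
a=cv2.resize(d['frame'][230:340,180:290,::-1],(400,400));b=cv2.resize(s['frame'][180:330,300:450,::-1],(400,400))
cv2.imwrite('pics/ic.png',np.hstack([a,b]))
E
```

```text
t 14.4 p [432.5   4.5  75.6] yaw 89.9 w 59.6 gf 43.6 F [ 0.6 -0.8 -0.8] q1,q6 [-0.12 -0.12]
[0.0007, 0.1285, -0.0034, np.float64(-0.1)] rows>=2.6
[0.0557, 0.1284, -0.0034, np.float64(-0.1)] rows>=2.8
```

View pics/ic.png

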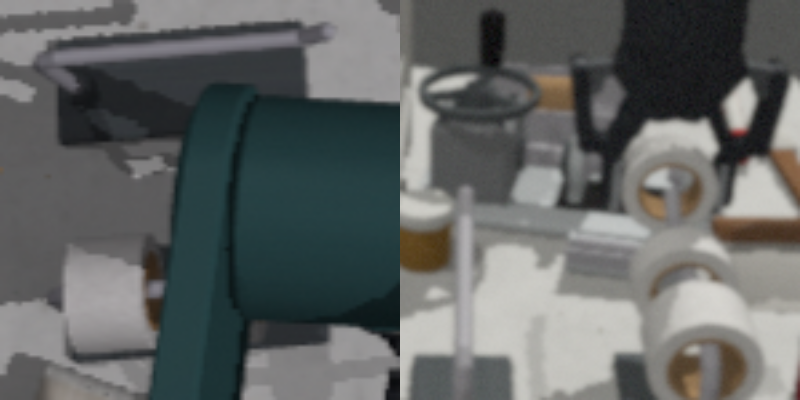

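The roll is off the prong and held (side crop (665,180)). Now over to the spare hook.

Request:
step_arm(
  series=[
    [[0,0.035,-0.003,0,0.05],[0,0.07,-0.003,0,0.05],[0,0.105,-0.003,0,0.05],[0,0.1285,-0.003,0,0.05],[0,0.1285,-0.003,0,0.05],[0,0.1285,-0.003,0,0.05]],
  ],
)

```text
t: 15.1
tcp_pos: [560.8, 5.5, 78.2]
eef_rot: [-3.14, -0.0, 1.571]
wrist_force: [-0.6, -0.5, -0.9]
gripper_width: 59.4
grasp_force: 43.7
```

```bash
python3 - <<'E'
from h import *
plan((561,60,78.5,90),(560,145,78.5,90))
s=snap('side'); d=snap('top')
# prong x from side image: find prong end pixels near spare tip; scan rows
f=s['frame'].astype(int)
for p in [(561,60,100),(560,145,100)]: print(proj(s,p).round(1),proj(d,p).round(1))
E
```

```text
t 15.1 p [560.8   5.5  78.2] yaw 90.0 w 59.4 gf 43.7 F [-0.6 -0.5 -0.9] q1,q6 [-0.09 -0.09]
[0.0545, 0.0003, -0.0003, np.float64(0.0)] rows>=1.1
[0.1395, -0.0007, -0.0003, np.float64(0.0)] rows>=2.8
[325.4 262.4] [263.5 241.3]
[324.7 291.7] [220.7 244.5]
```

Request:
step_arm(
  series=[
    [[0.012,0,0,0,0.05],[0.024,0,0,0,0.05],[0.036,0,0,0,0.05],[0.048,0,0,0,0.05],[0.06,0,0,0,0.05],[0.06,0,0,0,0.05]],
  ],
)

```text
t: 15.8
tcp_pos: [561.0, 66.7, 78.8]
eef_rot: [3.142, -0.001, 1.573]
wrist_force: [0.9, 0.2, -1.0]
gripper_width: 59.7
grasp_force: 43.7
```

No contact; continue deep, let it down 16 mm and release.

Request:
step_arm(
  series=[
    [[0.025,0,0,0,0.05],[0.05,0,0,0,0.05],[0.075,0,0,0,0.05],[0.085,0,0,0,0.05],[0.085,0,0.008,0,0.05],[0.085,0,0.016,0,0.05],[0.085,0,0.017,0,0.05],[0.085,0,0.017,0,0.05]],
  ],
)

```text
t: 16.6
tcp_pos: [560.9, 148.6, 61.2]
eef_rot: [-3.14, 0.001, 1.569]
wrist_force: [-0.7, 0.1, -1.0]
gripper_width: 59.5
grasp_force: 43.9
```

Request:
step_arm(
  series=[
    [[0,0,0,0,0.065],[0,0,0,0,0.075],[0,0,0,0,0.076],[0,0,0,0,0.076],[0,0,-0.04,0,0.076],[0,0,-0.08,0,0.076],[0,0,-0.12,0,0.076],[0,0,-0.13,0,0.076]],
  ],
)

```text
t: 17.4
tcp_pos: [563.8, 150.2, 198.4]
eef_rot: [3.131, -0.002, 1.57]
wrist_force: [1.1, 0.6, 1.6]
gripper_width: 76.0
grasp_force: 0.0
```

```bash
python3 - <<'E'
from h import *
plan((433.5,99.5,190,90),(433.5,99.5,61,90))
E
```

```text
t 17.4 p [563.8 150.2 198.4] yaw 90.0 w 76.0 gf 0.0 F [1.1 0.6 1.6] q1,q6 [0.16 0.16]
[-0.0508, -0.1303, 0.0069, np.float64(-0.0)] rows>=2.8
[-0.051, -0.1317, 0.1359, np.float64(-0.0)] rows>=3.9
```

Request:
step_arm(
  series=[
    [[-0.012,-0.033,0.002,0,0.078],[-0.025,-0.066,0.004,0,0.08],[-0.038,-0.1,0.006,0,0.08],[-0.051,-0.132,0.007,0,0.08],[-0.051,-0.132,0.007,0,0.08],[-0.051,-0.132,0.007,0,0.08]],
  ],
)

```text
t: 18.0
tcp_pos: [428.8, 98.7, 184.5]
eef_rot: [3.141, -0.0, 1.57]
wrist_force: [0.1, 0.9, 0.2]
gripper_width: 80.0
grasp_force: 0.0
```

```bash
python3 - <<'E'
from h import *
plan((433.5,99.5,61,90))
s=snap('side','k.png'); f=s['frame']
w=((f.min(2)>120)&(np.ptp(f.astype(int),axis=2)<25)).astype(np.uint8)
print(proj(s,(561,161,87)).round(),proj(s,(561,161,118)).round(), 'expected roll face')
u,v=proj(s,(561,161,87)).astype(int)
for r in range(v-30,v+31,5): print(r,''.join('#' if x else '.' for x in w[r,u-35:u+36]))
u,v=proj(s,(433,112,87)).astype(int); print('full n1 exp',u,v,'wide top',proj(s,(433,165.6,118)).round(),'n1 top +y edge',proj(s,(433,112,118)).round())
for r in range(v-40,v+60,4): print(r,''.join('#' if x else '.' for x in w[r,u-30:u+45]))
E
```

```text
t 18.0 p [428.8  98.7 184.5] yaw 90.0 w 80.0 gf 0.0 F [0.1 0.9 0.2] q1,q6 [0.1 0.1]
[0.0008, 0.0046, 0.1235, np.float64(-0.0)] rows>=2.5
[324. 305.] [324. 288.] expected roll face
275 #########........................#######...############################
280 .#########...................##########################################
285 #######################################################################
290 #######################################################################
295 ############################................###########################
300 #####################....##########...#########...#####################
305 ####################........################........###################
310 #####################............######............####################
315 ##################.######........######..........######################
320 ################.........#######........#####.........#################
325 ################......................................#################
330 ###############.......................................#################
335 ####
[... 1435 characters left out ...]
..#######...............##..............###################.
317 ####..............####..................#...............##################.
321 ####..............#####................................##################..
325 #####...............###..............................###################...
329 ######................#####.......................#####################....
333 #######.....................######............############################.
337 #######.......................................#############################
341 #######.........................................###########################
345 ###..............................................##################..######
```

The roll hangs on the spare hook (face seen at the expected u≈324, v≈305). Now the second narrow roll.

Request:
step_arm(
  series=[
    [[0.001,0.003,0.04,0,0.08],[0.001,0.003,0.08,0,0.08],[0.001,0.003,0.11,0,0.08],[0.001,0.003,0.124,0,0.08],[0.001,0.003,0.124,0,0.08],[0.001,0.003,0.124,0,0.05],[0.001,0.003,0.124,0,0.05],[0.001,0.003,0.124,0,0.05],[0.001,0.003,0.124,0,0.05]],
  ],
)

```text
t: 18.95
tcp_pos: [433.3, 100.0, 62.1]
eef_rot: [3.139, -0.0, 1.57]
wrist_force: [1.2, 0.8, 1.8]
gripper_width: 59.8
grasp_force: 43.3
```

Request:
step_arm(
  series=[
    [[0,0,-0.008,0,0.05],[0,0,-0.016,0,0.05],[0,0,-0.017,0,0.05],[-0.02,0,-0.017,0,0.05],[-0.04,0,-0.017,0,0.05],[-0.06,0,-0.017,0,0.05],[-0.08,0,-0.017,0,0.05],[-0.095,0,-0.017,0,0.05],[-0.095,0,-0.017,0,0.05]],
  ],
)

```text
t: 19.85
tcp_pos: [432.2, 3.4, 78.0]
eef_rot: [3.141, 0.0, 1.568]
wrist_force: [0.3, 0.0, -0.6]
gripper_width: 59.5
grasp_force: 43.2
```

```bash
python3 - <<'E'
from h import *
plan((561,4,78.5,90))
E
```

```text
t 19.9 p [432.2   3.4  78. ] yaw 89.8 w 59.5 gf 43.2 F [ 0.3  0.  -0.6] q1,q6 [-0.12 -0.12]
[0.001, 0.1288, -0.0004, np.float64(-0.2)] rows>=2.6
```

Request:
step_arm(
  series=[
    [[0,0.035,0,0,0.05],[0,0.07,0,0,0.05],[0,0.105,0,0,0.05],[0,0.1288,0,0,0.05],[0,0.1288,0,0,0.05],[0.012,0.1288,0,0,0.05],[0.024,0.1288,0,0,0.05],[0.036,0.1288,0,0,0.05],[0.048,0.1288,0,0,0.05],[0.06,0.1288,0,0,0.05]],
  ],
)

```text
t: 20.85
tcp_pos: [560.5, 66.2, 78.1]
eef_rot: [3.141, -0.0, 1.571]
wrist_force: [-0.5, -0.2, -1.0]
gripper_width: 59.8
grasp_force: 43.5
```

Request:
step_arm(
  series=[
    [[0.02,0,0,0,0.05],[0.04,0,0,0,0.05],[0.04,0,0,0,0.05],[0.04,0,0.008,0,0.05],[0.04,0,0.016,0,0.05],[0.04,0,0.017,0,0.05],[0.04,0,0.017,0,0.05]],
  ],
)

```text
t: 21.55
tcp_pos: [561.2, 104.5, 61.9]
eef_rot: [3.141, -0.001, 1.569]
wrist_force: [-2.1, 2.2, 6.2]
gripper_width: 59.4
grasp_force: 44.5
```

Request:
step_arm(
  series=[
    [[0,0,-0.001,0,0.065],[0,0,-0.001,0,0.075],[0,0,-0.001,0,0.076],[0,0,-0.001,0,0.076],[0,0,-0.04,0,0.076],[0,0,-0.08,0,0.076],[0,0,-0.12,0,0.076],[-0.04,0,-0.14,0,0.076],[-0.08,0,-0.14,0,0.076],[-0.12,0,-0.14,0,0.076]],
  ],
)

```text
t: 22.55
tcp_pos: [561.4, -16.3, 202.2]
eef_rot: [3.139, 0.0, 1.571]
wrist_force: [0.2, 0.3, -1.1]
gripper_width: 75.7
grasp_force: 0.0
```

Request:
step_arm(
  series=[
    [[-0.04,0,0,0,0.08],[-0.08,0,0,0,0.08],[-0.12,0,0,0,0.08],[-0.16,0,0,0,0.08],[-0.18,-0.02,0,0,0.08],[-0.18,-0.04,0,0,0.08]],
  ],
)

```text
t: 23.15
tcp_pos: [520.0, -198.4, 199.7]
eef_rot: [-3.14, 0.0, 1.566]
wrist_force: [-0.9, 0.8, 0.3]
gripper_width: 80.1
grasp_force: 0.0
```

```bash
python3 - <<'E'
from h import *
st()
d=snap('top','l.png');s=snap('side')
a=cv2.resize(d['frame'][220:360,180:320,::-1],(400,400));b=cv2.resize(s['frame'][200:360,290:450,::-1],(400,400))
cv2.imwrite('pics/lc.png',np.hstack([a,b]))
E
```

```text
t 23.1 p [ 520.  -198.4  199.7] yaw 89.7 w 80.1 gf 0.0 F [-0.9  0.8  0.3] q1,q6 [-0.47 -0.46]
```

View pics/lc.png

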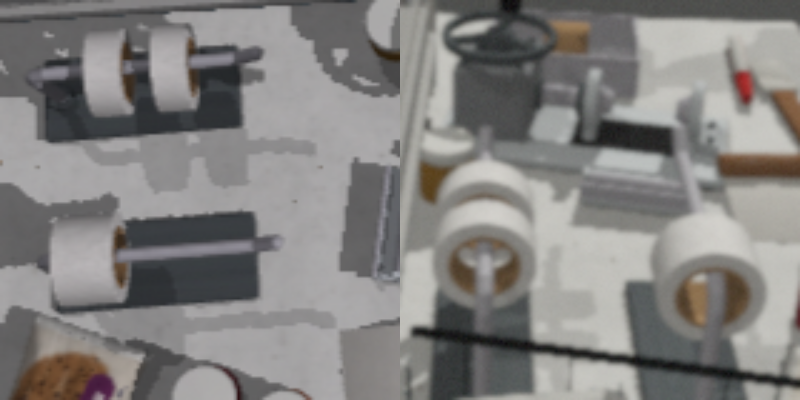

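Both narrow rolls hang on the spare hook (left crop x≈107 and 172) and the wide roll is alone at crop x 50–118, so its centre is at y≈164. Fetch it.

Request:
step_arm(
  series=[
    [[0.04,-0.01,0,0,0.08],[0.08,-0.02,0,0,0.08],[0.12,-0.03,0,0,0.08],[0.16,-0.04,0,0,0.08],[0.2,-0.05,0,0,0.08],[0.24,-0.06,0,0,0.08],[0.28,-0.07,0,0,0.08],[0.32,-0.08,0,0,0.08],[0.362,-0.0865,0,0,0.08],[0.362,-0.0865,0,0,0.08]],
  ],
)

```text
t: 24.25
tcp_pos: [433.4, 171.9, 200.9]
eef_rot: [3.141, -0.003, 1.578]
wrist_force: [0.8, -1.0, -0.2]
gripper_width: 80.2
grasp_force: 0.0
```

Request:
step_arm(
  series=[
    [[0,0,0,0,0.08],[0,0,0,0,0.08]],
  ],
)

```text
t: 24.45
tcp_pos: [434.8, 166.5, 200.7]
eef_rot: [3.141, 0.0, 1.57]
wrist_force: [-0.3, -0.3, -0.1]
gripper_width: 79.9
grasp_force: 0.0
```

```bash
python3 - <<'E'
from h import *
plan((433,164,61,90))
E
```

```text
t 24.4 p [434.8 166.5 200.7] yaw 90.0 w 79.9 gf 0.0 F [-0.3 -0.3 -0.1] q1,q6 [0.24 0.24]
[-0.0025, -0.0018, 0.1397, np.float64(-0.0)] rows>=2.8
```

Request:
step_arm(
  series=[
    [[-0.001,-0.002,0.04,0,0.08],[-0.001,-0.002,0.08,0,0.08],[-0.001,-0.002,0.12,0,0.08],[-0.001,-0.002,0.14,0,0.08],[-0.001,-0.002,0.14,0,0.08],[-0.001,-0.002,0.14,0,0.05],[-0.001,-0.002,0.14,0,0.05],[-0.001,-0.002,0.14,0,0.05],[-0.001,-0.002,0.14,0,0.05]],
  ],
  newtons=60,
)

```text
t: 25.35
tcp_pos: [434.0, 165.9, 62.7]
eef_rot: [3.138, -0.0, 1.57]
wrist_force: [0.8, -0.2, 2.6]
gripper_width: 59.2
grasp_force: 64.9
```

Request:
step_arm(
  series=[
    [[0,0,-0.008,0,0.05],[0,0,-0.016,0,0.05],[0,0,-0.017,0,0.05],[-0.025,0,-0.017,0,0.05],[-0.05,0,-0.017,0,0.05],[-0.075,0,-0.017,0,0.05],[-0.1,0,-0.017,0,0.05],[-0.125,0,-0.017,0,0.05],[-0.15,0,-0.017,0,0.05],[-0.16,0,-0.017,0,0.05]],
  ],
)

```text
t: 26.35
tcp_pos: [432.3, 4.2, 77.9]
eef_rot: [3.142, 0.0, 1.568]
wrist_force: [0.4, -0.4, -2.0]
gripper_width: 59.6
grasp_force: 64.6
```

```bash
python3 - <<'E'
from h import *
plan((433,-10,78,90))
E
```

```text
t 26.4 p [432.3   4.2  77.9] yaw 89.9 w 59.6 gf 64.6 F [ 0.4 -0.4 -2. ] q1,q6 [-0.12 -0.12]
[-0.0142, 0.0007, -0.0001, np.float64(-0.1)] rows>=0.3
```

```bash
python3 - <<'E'
from h import *
d=snap('top','n.png'); g=cv2.cvtColor(d['frame'],cv2.COLOR_RGB2GRAY)
H=np.array([556.3,-150]);ey=np.array([-.98,.199]);ex=np.array([.199,.98])
for off in (-18,-9,0,9,18):
  z=42+np.sqrt(26**2-off**2)
  print('%3d'%off,' '.join('%d:%d'%(y,g[tuple(np.round(proj(d,[*(H+(66+y)*ey+off*ex),z])[::-1]).astype(int))]) for y in range(-4,112,4)))
# tray check: old corners
for c in ((424.2,-316),(429.1,-213.1),(567.2,-229.8)): print(proj(d,[*c,40]).round(1))
plan((436.7,-125.7,120,168.5))
E
```

```text
-18 -4:113 0:140 4:112 8:92 12:147 16:122 20:70 24:20 28:15 32:17 36:15 40:17 44:16 48:19 52:18 56:20 60:20 64:20 68:20 72:21 76:19 80:21 84:20 88:21 92:20 96:149 100:151 104:78 108:122
 -9 -4:116 0:115 4:59 8:106 12:151 16:136 20:112 24:101 28:42 32:22 36:15 40:15 44:16 48:15 52:20 56:21 60:20 64:21 68:21 72:20 76:21 80:21 84:22 88:95 92:119 96:145 100:156 104:87 108:114
  0 -4:118 0:132 4:59 8:74 12:135 16:138 20:91 24:103 28:121 32:78 36:17 40:17 44:17 48:17 52:20 56:21 60:20 64:20 68:20 72:20 76:19 80:19 84:113 88:117 92:82 96:134 100:141 104:73 108:112
  9 -4:57 0:70 4:37 8:39 12:113 16:110 20:65 24:61 28:74 32:49 36:16 40:17 44:18 48:21 52:20 56:20 60:18 64:19 68:20 72:21 76:19 80:21 84:44 88:70 92:76 96:108 100:109 104:81 108:109
 18 -4:118 0:134 4:124 8:23 12:82 16:87 20:64 24:28 28:15 32:16 36:20 40:20 44:20 48:19 52:19 56:21 60:21 64:21 68:22 72:20 76:19 80:19 84:21 88:20 92:11 96:81 100:83 104:67 108:98
[452.2 301.1]
[402.1 301.8]
[403.5 236. ]
t 26.4 p [432.4   3.7  77.9] yaw 89.8 w 59.2 gf 64.6 F [-0.  -0.8 -2. ] q1,q6 [-0.12 -0.12]
[-0.1295, 0.0047, -0.042, np.float64(-78.7)] rows>=9.2
```

Gap confirmed: sliding face at own y≈18, fixed at 95, so the roll's centre goes to own y≈56.5. Move above with yaw 168.5.

Request:
step_arm(
  series=[
    [[0,0,-0.02,-5,0.05],[-0.015,0,-0.042,-12,0.05],[-0.03,0,-0.042,-20,0.05],[-0.045,0,-0.042,-28,0.05],[-0.06,0.001,-0.042,-36,0.05],[-0.075,0.002,-0.042,-44,0.05],[-0.09,0.003,-0.042,-52,0.05],[-0.105,0.004,-0.042,-60,0.05],[-0.12,0.004,-0.042,-68,0.05],[-0.1295,0.0047,-0.042,-76,0.05]],
  ],
)

```text
t: 27.4
tcp_pos: [437.3, -123.5, 119.7]
eef_rot: [3.141, -0.0, 2.903]
wrist_force: [0.1, 0.2, -0.9]
gripper_width: 59.2
grasp_force: 64.8
```

Request:
step_arm(
  series=[
    [[0,0,0,-2.7,0.05],[0,0,0,-2.7,0.05],[0,0,0,-2.7,0.05]],
  ],
)

```text
t: 27.7
tcp_pos: [437.2, -122.9, 119.7]
eef_rot: [3.141, -0.0, 2.944]
wrist_force: [-0.1, -0.0, -1.0]
gripper_width: 59.4
grasp_force: 64.8
```

```bash
python3 - <<'E'
from h import *
plan((437,-125.8,60,168.5),(437,-125.8,19,168.5))
E
```

```text
t 27.7 p [ 437.2 -122.9  119.7] yaw 168.7 w 59.4 gf 64.8 F [-0.1 -0.  -1. ] q1,q6 [-0.4  -1.77]
[-0.0004, -0.0029, 0.0597, np.float64(0.2)] rows>=1.2
[-0.0004, -0.0029, 0.1007, np.float64(0.2)] rows>=2.0
```

Request:
step_arm(
  series=[
    [[0.001,-0.003,0.03,0,0.05],[0.001,-0.003,0.06,0,0.05],[0.001,-0.003,0.08,0,0.05],[0.001,-0.003,0.094,0,0.05],[0.001,-0.003,0.094,0,0.05],[0.001,-0.003,0.094,0,0.05]],
  ],
)

```text
t: 28.3
tcp_pos: [435.7, -126.1, 26.1]
eef_rot: [3.141, 0.0, 2.944]
wrist_force: [-0.3, -0.7, -2.1]
gripper_width: 59.2
grasp_force: 65.0
```

Request:
step_arm(
  series=[
    [[0,0,0.004,0,0.05],[0,0,0.007,0,0.05],[0,0,0.008,0,0.05],[0,0,0.008,0,0.05]],
  ],
)

```text
t: 28.7
tcp_pos: [435.6, -126.5, 17.9]
eef_rot: [3.142, 0.0, 2.944]
wrist_force: [0.3, -0.2, -1.6]
gripper_width: 59.1
grasp_force: 65.0
```

Request:
step_arm(
  series=[
    [[0,0,0.001,0,0.05],[0,0,0.002,0,0.05],[0,0,0.002,0,0.05]],
  ],
)

```text
t: 29.0
tcp_pos: [435.8, -126.6, 17.8]
eef_rot: [-3.142, 0.0, 2.944]
wrist_force: [-4.7, 2.4, 9.3]
gripper_width: 59.0
grasp_force: 66.2
```

Contact with the bed. Release gently and lift straight up.

Request:
step_arm(
  series=[
    [[0,0,0.0,0,0.062],[0,0,0.0,0,0.068],[0,0,0.0,0,0.072],[0,0,0.0,0,0.074],[0,0,0.0,0,0.074],[0,0,-0.03,0,0.074],[0,0,-0.07,0,0.074],[0,0,-0.11,0,0.074],[0,0,-0.15,0,0.074],[0,0,-0.18,0,0.074]],
  ],
)

```text
t: 30.0
tcp_pos: [436.1, -126.7, 198.7]
eef_rot: [-3.141, 0.003, 2.944]
wrist_force: [-0.6, -0.9, 0.4]
gripper_width: 74.1
grasp_force: 0.0
```

Request:
step_arm(
  series=[
    [[0.03,0.03,0,0,0.06],[0.04,0.07,0,0,0.05],[0.04,0.11,0,0,0.05],[0.04,0.15,0,0,0.05],[0.04,0.18,0,0,0.05],[0.04,0.2,0,0,0.05],[0.04,0.2,0,0,0.05]],
  ],
)

```text
t: 30.7
tcp_pos: [435.6, 79.5, 195.6]
eef_rot: [3.141, -0.001, 2.948]
wrist_force: [0.5, -0.2, -0.1]
gripper_width: 50.3
grasp_force: 0.0
```

```bash
python3 - <<'E'
from h import *
st()
d=snap('top','q.png');s=snap('side')
a=cv2.resize(d['frame'][220:360,320:460,::-1],(400,400));b=cv2.resize(s['frame'][190:290,300:400,::-1],(400,400))
cv2.imwrite('pics/qc.png',np.hstack([a,b]))
E
```

```text
t 30.7 p [435.6  79.5 195.6] yaw 168.9 w 50.3 gf 0.0 F [ 0.5 -0.2 -0.1] q1,q6 [ 0.05 -1.33]
```

View pics/qc.png

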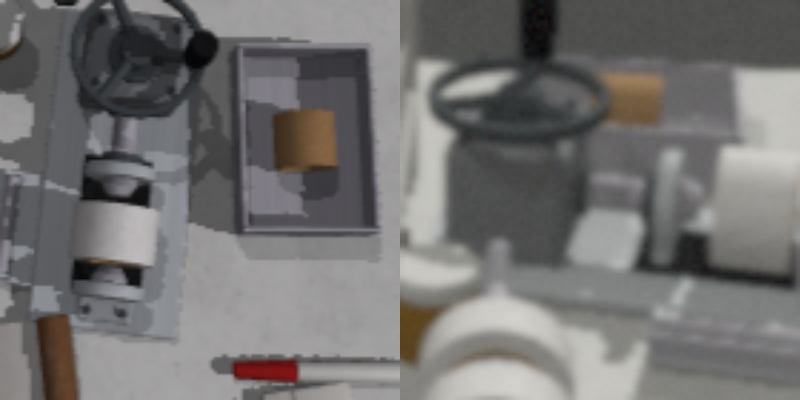

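The roll stands on the bed between the open cheeks, and the core is in the tray, which has not moved. Knob at left crop (200,48). Back to the knob.

```bash
python3 - <<'E'
from h import *
d=snap('top'); f=d['frame']; g=f.max(2)
# dark blob of knob near expected
u,v=proj(d,(551,-188,142)); u,v=int(u),int(v)
w=(g[v-12:v+13,u-12:u+13]<28).astype(np.uint8); n,l,s_,c=cv2.connectedComponentsWithStats(w)
k=1+np.argmax(s_[1:,4]); print(s_[k],c[k]); p=onz(d,u-12+s_[k,0]+s_[k,2]-1-3.5,v-12+c[k][1],142); print('right-part',p, onz(d,u-12+c[k][0],v-12+c[k][1],135))
plan((550.5,-187.5,190,135))
E
```

```text
[  5  10  12  13 111] [10.5045045  16.10810811]
right-part [ 544.80559768 -187.27366593  142.        ] [ 546.52279994 -184.63518436  135.        ]
t 30.9 p [435.4  76.9 195.6] yaw 168.7 w 50.1 gf 0.0 F [-0.6  0.3 -0.2] q1,q6 [ 0.05 -1.33]
[-0.1648, -0.2367, 0.0057, np.float64(33.7)] rows>=5.8
```

Request:
step_arm(
  series=[
    [[-0.025,-0.04,0.001,6,0.05],[-0.05,-0.08,0.002,12,0.05],[-0.075,-0.12,0.003,18,0.05],[-0.1,-0.16,0.004,24,0.05],[-0.13,-0.2,0.005,30,0.05],[-0.161,-0.237,0.005,33.7,0.05],[-0.161,-0.237,0.005,33.7,0.05],[-0.161,-0.237,0.005,33.7,0.05]],
  ],
  newtons=25,
)

```text
t: 31.65
tcp_pos: [546.1, -188.5, 189.8]
eef_rot: [-3.141, -0.002, 2.352]
wrist_force: [-0.7, 0.8, 0.8]
gripper_width: 49.7
grasp_force: 0.0
```

```bash
python3 - <<'E'
from h import *
plan((547,-187,111,135))
E
```

```text
t 31.6 p [ 546.1 -188.5  189.8] yaw 134.8 w 49.7 gf 0.0 F [-0.7  0.8  0.8] q1,q6 [-0.43 -1.21]
[0.0002, 0.0017, 0.0788, np.float64(-0.2)] rows>=1.6
```

Request:
step_arm(
  series=[
    [[0,0.001,0.03,0,0.05],[0,0.001,0.06,0,0.05],[0,0.001,0.078,0,0.05],[0,0.001,0.078,0,0.03],[0,0.001,0.078,0,0.01],[0,0.001,0.078,0,0.01],[0,0.001,0.078,0,0.01]],
  ],
)

```text
t: 32.35
tcp_pos: [547.4, -185.6, 113.8]
eef_rot: [3.141, 0.0, 2.356]
wrist_force: [-2.3, 0.5, -1.7]
gripper_width: 20.0
grasp_force: 27.5
```

```bash
python3 circ.py -22 10 0.01
```

```text
t 32.4 p [ 547.4 -185.6  113.8] yaw 135.0 w 20.0 gf 27.5 F [-2.3  0.5 -1.7] q1,q6 [-0.43 -1.21]
ang -99.6 rad 38.6 from hub 36.7
[[0.0131, -0.0074, 0.0058, 0, 0.01], [0.0284, -0.0081, 0.0058, 0, 0.01], [0.0427, -0.003, 0.0058, 0, 0.01], [0.0542, 0.0072, 0.0058, 0, 0.01], [0.0609, 0.0208, 0.0058, 0, 0.01], [0.0621, 0.0361, 0.0058, 0, 0.01], [0.0575, 0.0506, 0.0058, 0, 0.01], [0.0478, 0.0624, 0.0058, 0, 0.01], [0.0344, 0.0696, 0.0058, 0, 0.01], [0.0192, 0.0714, 0.0058, 0, 0.01]]
```

Request:
step_arm(
  series=[
    [[0.0131,-0.0074,0.002,0,0.01],[0.0284,-0.0081,0.002,0,0.01],[0.0427,-0.003,0.002,0,0.01],[0.0542,0.0072,0.002,0,0.01],[0.0609,0.0208,0.002,0,0.01],[0.0621,0.0361,0.002,0,0.01],[0.0575,0.0506,0.002,0,0.01],[0.0478,0.0624,0.002,0,0.01],[0.0344,0.0696,0.002,0,0.01],[0.0192,0.0714,0.002,0,0.01]],
  ],
)

```text
t: 33.35
tcp_pos: [585.6, -120.0, 113.6]
eef_rot: [3.14, 0.001, 2.358]
wrist_force: [-6.1, -0.3, 10.3]
gripper_width: 20.1
grasp_force: 28.8
```

```bash
python3 circ.py -22 10 0.01
```

```text
t 33.4 p [ 585.6 -120.   113.6] yaw 135.1 w 20.1 gf 28.8 F [-6.1 -0.3 10.3] q1,q6 [-0.3  -1.08]
ang 40.9 rad 42.0 from hub 41.9
[[-0.0146, -0.006, 0.0056, 0, 0.01], [-0.0267, -0.0153, 0.0056, 0, 0.01], [-0.0345, -0.0284, 0.0056, 0, 0.01], [-0.0369, -0.0435, 0.0056, 0, 0.01], [-0.0334, -0.0583, 0.0056, 0, 0.01], [-0.0246, -0.0708, 0.0056, 0, 0.01], [-0.0117, -0.0791, 0.0055, 0, 0.01], [0.0033, -0.0819, 0.0055, 0, 0.01], [0.0182, -0.079, 0.0055, 0, 0.01], [0.031, -0.0706, 0.0055, 0, 0.01]]
```

Request:
step_arm(
  series=[
    [[-0.0146,-0.006,0.0,0,0.01],[-0.0267,-0.0153,0.0,0,0.01],[-0.0345,-0.0284,0.0,0,0.01],[-0.0369,-0.0435,0.0,0,0.01],[-0.0334,-0.0583,0.0,0,0.01],[-0.0334,-0.0583,0.0,0,0.01]],
  ],
)

```text
t: 33.95
tcp_pos: [566.9, -184.9, 113.6]
eef_rot: [3.139, -0.001, 2.356]
wrist_force: [-3.7, 3.7, 9.0]
gripper_width: 20.0
grasp_force: 28.6
```

```bash
cat > chk.py <<'E'
from h import *
d=snap('top'); f=d['frame']; g=cv2.cvtColor(f,cv2.COLOR_RGB2GRAY)
H=np.array([556.3,-150]);ey=np.array([-.98,.199]);ex=np.array([.199,.98])
for off,z in ((-15,68),(0,70),(15,68)):
  print('%3d'%off,' '.join('%d:%d'%(y,g[tuple(np.round(proj(d,[*(H+(66+y)*ey+off*ex),z])[::-1]).astype(int))]) for y in range(0,112,4)))
E
python3 chk.py; python3 circ.py -22 10 0.01
```

```text
-15 0:50 4:48 8:47 12:43 16:44 20:44 24:45 28:33 32:31 36:32 40:34 44:17 48:47 52:50 56:51 60:52 64:52 68:52 72:51 76:52 80:51 84:51 88:51 92:51 96:51 100:52 104:51 108:52
  0 0:40 4:38 8:38 12:35 16:34 20:36 24:38 28:25 32:27 36:27 40:25 44:16 48:40 52:41 56:42 60:42 64:44 68:44 72:45 76:45 80:47 84:47 88:49 92:49 96:50 100:49 104:50 108:50
 15 0:31 4:31 8:27 12:33 16:33 20:33 24:32 28:22 32:21 36:21 40:18 44:20 48:38 52:36 56:37 60:38 64:37 68:36 72:38 76:37 80:38 84:39 88:39 92:39 96:40 100:41 104:43 108:44
t 34.0 p [ 567.1 -184.8  113.7] yaw 135.0 w 19.9 gf 28.6 F [-3.   2.7  8.6] q1,q6 [-0.41 -1.2 ]
ang -70.4 rad 39.6 from hub 36.5
[[0.0087, -0.0125, 0.0056, 0, 0.01], [0.0217, -0.0205, 0.0056, 0, 0.01], [0.0367, -0.023, 0.0056, 0, 0.01], [0.0517, -0.0197, 0.0056, 0, 0.01], [0.0642, -0.0111, 0.0056, 0, 0.01], [0.0727, 0.0016, 0.0057, 0, 0.01], [0.0758, 0.0166, 0.0057, 0, 0.01], [0.073, 0.0316, 0.0058, 0, 0.01], [0.0648, 0.0445, 0.0058, 0, 0.01], [0.0524, 0.0533, 0.0058, 0, 0.01]]
```

Request:
step_arm(
  series=[
    [[0.0087,-0.0125,-0.001,0,0.01],[0.0217,-0.0205,-0.002,0,0.01],[0.0367,-0.023,-0.002,0,0.01],[0.0517,-0.0197,-0.002,0,0.01],[0.0642,-0.0111,-0.002,0,0.01],[0.0727,0.0016,-0.002,0,0.01]],
  ],
)

```text
t: 34.6
tcp_pos: [517.3, -133.6, 113.8]
eef_rot: [-3.142, 0.003, 2.356]
wrist_force: [4.7, -4.6, -1.1]
gripper_width: 20.0
grasp_force: 27.7
```

```bash
cat > side.py <<'E'
from h import *
s=snap('side'); g=cv2.cvtColor(s['frame'],cv2.COLOR_RGB2GRAY)
H=np.array([556.3,-150]);ey=np.array([-.98,.199]);ex=np.array([.199,.98])
for off,z in ((22,50),(24,62),(26,42),(31,42)):
  print(off,z,' '.join('%d:%d'%(y,g[tuple(np.round(proj(s,[*(H+(66+y)*ey+off*ex),z])[::-1]).astype(int))]) for y in range(-8,114,3)))
E
python3 side.py; python3 circ.py -10 10 0.01
```

```text
22 50 -8:96 -5:99 -2:107 1:104 4:104 7:100 10:97 13:93 16:95 19:94 22:95 25:97 28:104 31:102 34:62 37:60 40:102 43:118 46:128 49:130 52:141 55:141 58:144 61:144 64:146 67:142 70:141 73:142 76:142 79:142 82:144 85:144 88:130 91:106 94:113 97:122 100:130 103:145 106:171 109:174 112:177
24 62 -8:135 -5:131 -2:123 1:125 4:125 7:129 10:131 13:130 16:120 19:125 22:130 25:137 28:148 31:141 34:100 37:78 40:103 43:124 46:134 49:136 52:148 55:153 58:152 61:152 64:153 67:153 70:153 73:154 76:153 79:153 82:151 85:151 88:146 91:111 94:115 97:132 100:135 103:152 106:167 109:176 112:175
26 42 -8:160 -5:166 -2:172 1:178 4:175 7:167 10:161 13:121 16:129 19:138 22:142 25:145 28:112 31:105 34:85 37:60 40:80 43:106 46:109 49:120 52:128 55:131 58:129 61:124 64:127 67:127 70:132 73:133 76:134 79:129 82:133 85:143 88:145 91:117 94:104 97:107 100:108 103:137 106:153 109:154 112:155
31 42 -8:161 -5:161 -2:166 1:167 4:153 7:137 10:67 13:68 16:83 19:89 22:100 25:57 28:67 31:68 34:58 37:48 40:80 43:94 46:103 49:109 52:122 55:125 58:123 61:123 64:124 67:125 70:127 73:129 76:126 79:127 82:127 85:135 88:141 91:130 94:104 97:100 100:105 103:115 106:154 109:156 112:157
t 34.6 p [ 518.2 -131.3  113.7] yaw 135.1 w 19.7 gf 28.0 F [ 3.3 -0.9  2.2] q1,q6 [-0.36 -1.14]
ang 155.5 rad 39.1 from hub 42.4
[[0.0027, 0.0064, 0.0057, 0, 0.01], [0.0034, 0.0133, 0.0058, 0, 0.01], [0.0028, 0.0203, 0.0058, 0, 0.01], [0.0011, 0.027, 0.0058, 0, 0.01], [-0.0018, 0.0334, 0.0058, 0, 0.01], [-0.0058, 0.0391, 0.0059, 0, 0.01], [-0.0107, 0.0441, 0.0059, 0, 0.01], [-0.0163, 0.0481, 0.0059, 0, 0.01], [-0.0226, 0.0511, 0.0059, 0, 0.01], [-0.0294, 0.053, 0.0059, 0, 0.01]]
```

Request:
step_arm(
  series=[
    [[0.0027,0.0064,0,0,0.01],[0.0034,0.0133,0,0,0.01],[0.0028,0.0203,0,0,0.01],[0.0011,0.027,0,0,0.01],[-0.0018,0.0334,0,0,0.01],[-0.0018,0.0334,0,0,0.01]],
  ],
)

```text
t: 35.25
tcp_pos: [541.5, -109.0, 113.7]
eef_rot: [3.139, -0.005, 2.357]
wrist_force: [-1.9, 4.8, 7.8]
gripper_width: 19.9
grasp_force: 28.5
```

```bash
python3 side.py; python3 circ.py -6 10 0.01
```

```text
22 50 -8:95 -5:93 -2:92 1:97 4:92 7:92 10:95 13:96 16:92 19:94 22:94 25:95 28:91 31:97 34:90 37:75 40:67 43:85 46:120 49:127 52:129 55:137 58:144 61:143 64:145 67:143 70:143 73:141 76:144 79:144 82:143 85:142 88:142 91:142 94:120 97:124 100:130 103:141 106:163 109:164 112:165
24 62 -8:129 -5:131 -2:121 1:125 4:126 7:129 10:129 13:130 16:124 19:123 22:124 25:127 28:128 31:117 34:119 37:107 40:61 43:70 46:125 49:133 52:135 55:141 58:151 61:154 64:152 67:153 70:155 73:152 76:152 79:153 82:150 85:153 88:152 91:145 94:130 97:131 100:130 103:153 106:167 109:175 112:177
26 42 -8:161 -5:169 -2:176 1:183 4:180 7:171 10:166 13:122 16:129 19:140 22:146 25:147 28:113 31:124 34:124 37:84 40:63 43:82 46:100 49:109 52:112 55:124 58:131 61:129 64:129 67:129 70:131 73:129 76:134 79:133 82:138 85:146 88:149 91:132 94:115 97:102 100:107 103:137 106:152 109:154 112:155
31 42 -8:164 -5:165 -2:175 1:181 4:168 7:146 10:69 13:73 16:84 19:93 22:101 25:54 28:69 31:74 34:82 37:74 40:51 43:54 46:96 49:105 52:110 55:118 58:124 61:123 64:125 67:125 70:129 73:128 76:127 79:126 82:130 85:132 88:141 91:134 94:109 97:97 100:103 103:119 106:155 109:155 112:157
t 35.3 p [ 541.5 -109.   113.7] yaw 135.0 w 20.1 gf 28.5 F [-1.1  3.4  6.4] q1,q6 [-0.3  -1.09]
ang 107.7 rad 40.4 from hub 43.6
[[-0.0025, 0.0034, 0.0057, 0, 0.01], [-0.005, 0.0068, 0.0057, 0, 0.01], [-0.0078, 0.0099, 0.0057, 0, 0.01], [-0.011, 0.0126, 0.0057, 0, 0.01], [-0.0144, 0.0151, 0.0057, 0, 0.01], [-0.018, 0.0172, 0.0056, 0, 0.01], [-0.0218, 0.0188, 0.0056, 0, 0.01], [-0.0258, 0.0201, 0.0056, 0, 0.01], [-0.0299, 0.021, 0.0056, 0, 0.01], [-0.0341, 0.0214, 0.0056, 0, 0.01]]
```

Roll now about 1–2 mm from the fixed cheek. Wind slowly and watch the force.

Request:
step_arm(
  series=[
    [[-0.0025,0.0034,0,0,0.01],[-0.005,0.0068,0,0,0.01],[-0.0078,0.0099,0,0,0.01],[-0.011,0.0126,0,0,0.01],[-0.011,0.0126,0,0,0.01]],
  ],
)

```text
t: 35.8
tcp_pos: [551.3, -106.8, 113.6]
eef_rot: [-3.134, -0.019, 2.356]
wrist_force: [-20.4, 6.8, 17.9]
gripper_width: 20.4
grasp_force: 29.6
```

```bash
python3 circ.py -6 8 0.01
```

```text
t 35.8 p [ 551.3 -106.8  113.6] yaw 135.0 w 20.4 gf 29.6 F [-20.4   6.8  17.9] q1,q6 [-0.29 -1.08]
ang 93.5 rad 40.8 from hub 43.5
[[-0.0036, 0.0025, 0.0055, 0, 0.01], [-0.0068, 0.0052, 0.0054, 0, 0.01], [-0.0103, 0.0075, 0.0053, 0, 0.01], [-0.014, 0.0094, 0.0052, 0, 0.01], [-0.0179, 0.011, 0.0052, 0, 0.01], [-0.022, 0.0121, 0.0051, 0, 0.01], [-0.0261, 0.0128, 0.005, 0, 0.01], [-0.0303, 0.013, 0.0049, 0, 0.01]]
```

The wheel has stalled with 20 N at the knob after 527°, against a predicted 530°, so the roll is clamped. Release and retreat.

Request:
step_arm(
  series=[
    [[0,0,0,0,0.05],[0,0,0,0,0.05],[0,0,0,0,0.05],[0,0,-0.04,0,0.05],[0,0,-0.08,0,0.05],[0.04,0,-0.09,0,0.05],[0.08,0.02,-0.09,0,0.05],[0.12,0.04,-0.09,0,0.05],[0.16,0.05,-0.09,0,0.05],[0.2,0.05,-0.09,0,0.05]],
  ],
)

```text
t: 36.8
tcp_pos: [451.4, 68.5, 202.1]
eef_rot: [-3.142, -0.002, 2.357]
wrist_force: [-0.4, 1.0, 0.7]
gripper_width: 49.9
grasp_force: 0.0
```

Request:
step_arm(
  series=[
    [[0.04,0,0,0,0.05],[0.06,0,0,0,0.05],[0.06,0,0,0,0.05],[0.06,0,0,0,0.05]],
  ],
)

```text
t: 37.2
tcp_pos: [409.9, 108.9, 202.6]
eef_rot: [-3.141, 0.0, 2.357]
wrist_force: [0.0, -0.6, 0.4]
gripper_width: 49.9
grasp_force: 0.0
```

```bash
python3 chk.py; python3 side.py; python3 - <<'E'
from h import *
st(); d=snap('top','z.png'); a=cv2.imread('pics/q.png').astype(int); b=d['frame'][:,:,::-1].astype(int)
print('bell/timer diff',np.abs(a-b)[155:215,408:465].mean(),'tray',np.abs(a-b)[235:305,402:455].mean(),'jar',np.abs(cv2.imread('pics/top0.png').astype(int)-b)[215:245,305:332].mean())
l=cv2.imread('pics/l.png').astype(int); print('spare rolls',np.abs(l-b)[225:260,205:255].mean())
E
```

```text
-15 0:140 4:141 8:34 12:20 16:17 20:19 24:20 28:20 32:21 36:21 40:20 44:97 48:152 52:149 56:184 60:183 64:184 68:182 72:183 76:181 80:182 84:182 88:185 92:168 96:154 100:159 104:79 108:121
  0 0:133 4:142 8:142 12:139 16:139 20:141 24:142 28:137 32:139 36:119 40:56 44:125 48:135 52:101 56:160 60:160 64:162 68:161 72:162 76:159 80:161 84:164 88:165 92:143 96:133 100:142 104:74 108:112
 15 0:114 4:115 8:33 12:21 16:21 20:19 24:21 28:20 32:22 36:20 40:26 44:63 48:91 52:79 56:118 60:121 64:123 68:115 72:117 76:118 80:121 84:117 88:120 92:114 96:89 100:88 104:69 108:110
22 50 -8:94 -5:95 -2:99 1:98 4:104 7:109 10:109 13:111 16:113 19:105 22:107 25:107 28:107 31:110 34:98 37:84 40:67 43:83 46:121 49:126 52:131 55:133 58:146 61:145 64:146 67:145 70:146 73:146 76:145 79:143 82:145 85:145 88:145 91:142 94:125 97:125 100:134 103:155 106:186 109:189 112:187
24 62 -8:133 -5:131 -2:127 1:149 4:152 7:155 10:153 13:154 16:151 19:152 22:154 25:152 28:153 31:147 34:146 37:130 40:79 43:82 46:125 49:134 52:138 55:143 58:152 61:153 64:153 67:150 70:155 73:155 76:156 79:155 82:155 85:152 88:152 91:148 94:136 97:132 100:133 103:167 106:190 109:200 112:199
26 42 -8:159 -5:169 -2:176 1:187 4:183 7:171 10:167 13:127 16:131 19:147 22:158 25:170 28:133 31:145 34:147 37:106 40:73 43:85 46:99 49:110 52:114 55:122 58:134 61:127 64:129 67:132 70:132 73:132 76:134 79:130 82:135 85:146 88:150 91:134 94:115 97:104 100:107 103:138 106:151 109:156 112:155
31 42 -8:164 -5:169 -2:174 1:183 4:170 7:146 10:71 13:73 16:85 19:91 22:113 25:65 28:78 31:86 34:98 37:91 40:53 43:53 46:98 49:105 52:110 55:118 58:125 61:124 64:126 67:127 70:128 73:130 76:127 79:128 82:129 85:135 88:144 91:136 94:112 97:103 100:104 103:117 106:154 109:157 112:159
t 37.3 p [410.4 108.2 202.6] yaw 134.9 w 49.8 gf 0.0 F [-0.7  0.5 -0.8] q1,q6 [ 0.12 -0.66]
bell/timer diff 1.5894736842105264 tray 1.2671159029649595 jar 8.86872427983539
spare rolls 15.671047619047618
```

Cheeks and roll are contiguous (roll about 54–94, fixed face at 95). The jar and spare-hook differences need a check with the arm moved clear.

Request:
step_arm(
  series=[
    [[0.04,0.01,-0.02,0,0.05],[0.08,0.02,-0.03,0,0.05],[0.12,0.02,-0.03,0,0.05],[0.12,-0.03,-0.03,0,0.05],[0.12,-0.08,-0.03,0,0.05],[0.1,-0.13,-0.03,0,0.05],[0.08,-0.16,-0.03,0,0.05],[0.08,-0.16,-0.03,0,0.05]],
  ],
)

```text
t: 38.15
tcp_pos: [240.1, 47.9, 233.2]
eef_rot: [3.141, 0.003, 2.342]
wrist_force: [0.2, 0.0, -0.1]
gripper_width: 50.0
grasp_force: 0.0
```

```bash
python3 - <<'E'
from h import *
st(); d=snap('top','y.png'); s=snap('side','ys.png')
def lid(im): 
    c=im[215:250,303:335]; m=cv2.inRange(cv2.cvtColor(c,cv2.COLOR_BGR2HSV),(8,70,20),(30,255,200)); w=np.argwhere(m>0); return len(w), w.mean(0).round(1) if len(w) else None
for n in('top0','q','y'): print(n,lid(cv2.imread(f'pics/{n}.png')))
for n in('l','y'):
    im=cv2.imread(f'pics/{n}.png')[225:262,195:260]; m=(im.min(2)>125).astype(np.uint8); N,l,st_,c=cv2.connectedComponentsWithStats(m)
    print(n,[(st_[i].tolist()) for i in range(1,N) if st_[i,4]>60])
f=cv2.imread('pics/ys.png'); k=cv2.imread('pics/side0.png')
c=lambda im:(lambda m:(len(m),m.mean(0).round(1)))(np.argwhere(cv2.inRange(cv2.cvtColor(im[255:285,294:325],cv2.COLOR_BGR2HSV),(8,90,20),(30,255,220))>0))
print('jar side',c(k),c(f))
E
```

```text
t 38.1 p [240.1  47.9 233.2] yaw 134.2 w 50.0 gf 0.0 F [ 0.2  0.  -0.1] q1,q6 [-0.03 -0.81]
top0 (44, array([23.2, 15.2]))
q (44, array([23.2, 15.2]))
y (41, array([23.2, 15.1]))
l [[43, 0, 22, 11, 162], [14, 5, 18, 30, 357], [37, 5, 17, 28, 356]]
y [[16, 0, 49, 33, 600], [14, 9, 17, 25, 276]]
jar side (278, array([18.2, 14.1])) (97, array([16.7,  8.2]))
```

The jar is unmoved and both narrow rolls are still on the spare hook. Handing in.

```bash
python3 -c "
from cell import workorder
print(workorder.close_job())"
```

```text
the job is handed in; nothing more can be done
None
```

The job is handed in: the spent core is in the tray, both narrow rolls hang on the spare hook, the wide roll is held snugly between the cheeks, and the final image checks showed the jar, bell and timer unmoved.

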